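# Slide a tea-light tray home under a low cup warmer

### The arm

A 7-joint arm with a two-finger parallel gripper is mounted at the origin on a cart in front of the work surface, level with it; the furniture and walls round the work are solid. World frame = base frame: x ahead of the robot, y to its left, z up, the work surface at z = 0. Lengths are in m, angles in degrees, forces in N, time in s.
With the tool pointing down it reaches from about 0.35 to 0.9 m from the base axis. Payload 19.9 kg.
Tool frame: the origin (TCP) lies between the finger pads; the fingertips stand 17 mm ahead of it and the grasp point (between the pads) lies 2 mm behind it; z points along the fingers, y is the direction in which the jaws open and shut (so a half turn about z gives the same grasp; the last joint's range is limited). The gripper opens to 94 mm and grips with 3 to 60 N. Pads are 16 mm wide; open, the fingers measure 119 mm over their backs; the gripper's body (75 mm by 177 mm) begins 78 mm behind the grasp point.
Start: joints at [62.309, 23.915, -0.59, 92.452, 0.269, 63.638, -3.037], TCP at [0.267, -0.565, 0.222] pointing down, gripper open.
Joint ranges: [-161.28, 161.28], [-22.2, 115.67], [-73.04, 71.86], [3.21, 147.25], [-68.34, 248.33], [10.77, 114.83], [-161.83, 161.83]. Speed limits (degrees/s): [108.29, 108.29, 136.94, 136.94, 172.46, 172.46, 172.46].

### API

Orientations are given as a 3x3 rotation matrix whose columns are the frame's x, y, z axes.
In Python, from workcell import r gives the robot as it stands.
- The arm moves only by the tool send_rows, never from a script. Its argument "series" is text: rows parted by semicolons, each of 5 numbers parted by spaces: the shift along the tool's x, y, z in m, then the turn about the tool's z in rad, then the opening, from -1 (shut) to 1 (fully open). In form: dx dy dz turn fingers; .... A call has 1 to 12 rows; each row shifts and turns the pose as measured when the row begins, along the tool's axes as they then stand; what a row does not reach is not made up. A row lasts 1/10 s, in which the tool goes at most 50 mm and 8.59 degrees, less where a joint would pass 70% of its speed; a pose out of reach is approached as far as the arm can. A call is refused whole if a number of a shift passes 0.05 or a number of a turn 0.15, either way. A call with a gripper value outside its range is refused whole. The fingers move at their own pace and stop on an object; "force" is the grip in N (left out, the last holds). Time passes only in rows, so rows that do not move let the fingers close. It gives the time, the measured TCP pose, the force and the opening at its end, in the units of the state.
- r.get_obs(): the state, without advancing time (a new reading comes with each control period).
- r.grab_frame(name): name is "scene" or "top"; returns the picture (480x640x3 uint8, blue, green, red); there is no depth.
- r.camera_params(name): a dict with "vertical_fov" (degrees; the focal length in pixels is half the picture's height over the tangent of half this angle, whatever the lens; pixels are square), "cx", "cy" (the principal point, pixels), "T" (4x4, takes a point from camera to world coordinates). Camera axes: x right, y up, looking along -z (the intrinsics and any distortion apply to the point x, -y, -z); pixel columns grow to the right and rows downward; lengths in m; the calibration is good to about 2 mm. A picture is of the moment at which its call begins. camera_params takes no time and is no camera call.
- r.finish_job(): hands the job in, once; it reports no verdict.
Trained networks look in the newest picture that a camera, given by its name, has taken for a name from the list of things; names that differ only in an ending like _2 or _b are one class to them, and where a whole thing is asked for, a point or a joint stands for the part that bears it (a point fixed in the world has none). Each returns a list of dicts, best first, with "score" (0 to 1); they miss things now and then, are a little off and sometimes report something else, mostly with a low value. They report only what shows in the picture. A call takes as long as a camera call. They do not tell look-alikes from the thing itself.
- r.boxes_of(name, camera): "extent" ([left, top, right, bottom] in pixels, round what is visible of it).
- r.place_of(name, camera): "position" ([column, row] in pixels: a listed point, or the origin of a listed thing).
The state is a dict: "time": time; "q": joint angles; "qd": joint speeds; "tau": joint torques, N m; "ee_pos": TCP position; "tcp_rot": TCP orientation; "wrist_force": force on the tool from outside, world axes, zero at the start; "ft_torque": the same for the moment, N m; "grip_width": opening from 0.0 (shut) to 1.0 (fully open).
Only numpy, scipy, OpenCV 4.12 (cv2) and the standard library are available. Lean on these libraries where they do the work, as an engineer would, in place of code of your own. Each camera call takes 0.05 s, during which the arm holds its last target.

### The job

Set the loose tea light upright in the brass ring of the little candle tray, then slide the tray, nose first, between the rails and in under the low cup warmer until its nose meets the sprung buffer hidden at the back. Feel for the buffer, press it in firmly but gently for a moment, then let go so that the tray stays in, resting against the buffer. Do not jam the tray or knock the candle on the warmer, and leave the cup on the warmer, the jam jar and the tape dispenser where they are.

Things in the scene. Friction and masses are not known exactly. Their poses are not given: they have to be found in the camera images.
- candle_center (a point): centre of the tea light, half-way up: a cream-coloured candle in a metal cup, 38 mm across and 15 mm high, 20 g, standing loose on the counter; grip it across its diameter
- tea_light: the same tea light; origin at the centre of its underside, z up
- tray: candle tray: flat pale aluminium plate 180 long (x) x 64 wide (y) x 6 mm thick, about 0.5 kg (varies), lying loose on the counter. Origin at the centre of its underside; x points to the nose, the end that goes in first. A wooden handle stands at the back end, a low brass ring for the candle nearer the nose
- handle (a point): centre of the tray's upright wooden handle, a bar 36 mm long along the tray's x, 16 mm thick (y), from z = 6 to 46 mm above the counter; 70 mm behind the tray's origin. Its axes are the tray's axes; grip it across its thickness
- ring (a point): centre of the brass ring on the tray, at the height of the plate's upper face (6 mm above the counter), 45 mm ahead of the tray's origin. The ring is 45 mm wide inside, 50 mm outside and 6 mm high; the tea light stands in it on the plate
- nose_tip (a point): foremost point of the rubber bumper at the tray's nose, 96.5 mm ahead of the tray's origin (166.5 mm ahead of the handle's centre) on its centre line, 4 mm above the counter
- warmer: low cup warmer fixed to the counter, 104 mm wide: a dark steel bridge with a white tile on top (39.5 mm up), an open tunnel below. Origin on the counter in the middle of the mouth; x points straight into the tunnel. Low flared lead-in rails, 12 mm high, narrow from about 76 mm apart at x = 0 to 68 mm at x = 25 mm, where the tunnel's walls and roof begin; these run to x = 150 mm
- roof_edge (a point): middle of the lower front edge of the warmer's roof, 24 mm inside the mouth, 27.5 mm above the counter (the tray with its candle is 21 mm high)
- buffer_zone (a point): mean place of the sprung buffer hidden under the roof, 104 mm inside the mouth on the tunnel's axis. The true face of its relaxed rubber pad differs each time: anywhere from 92 to 116 mm inside the mouth. It is oil-damped, gives 1 mm per 3.5 N with up to 9 mm of travel, and must be pushed slowly (under 15 mm/s), being stiffer when hit fast
- nose: rubber bumper on the tray's nose, 7 x 30 x 4.5 mm, fixed to the tray, origin at its centre. It meets the buffer: 8 to 12 N there for about half a second is a proper press (5 N is the least), over 18 N does damage. The tray's sliding friction, some 3 to 6 N, comes on top of that at the hand. Let go, the tray comes back 1 to 4 mm and then stays by its friction, touching the buffer
- cup: green and white enamel cup, 64 x 89 x 48 mm, standing loose on the warmer's tile, not to be moved; origin at the centre of its underside
- jam_jar: jam jar with a red lid, 65 mm across, 97 mm high, on the counter, not to be moved; origin at the centre of its underside
- tape: black desk tape dispenser, 38 x 131 x 66 mm, on the counter, not to be moved; origin at the centre of its underside
Mind the look-alikes: they are no part of the job. Of the things that look like the tea_light, the smaller one is meant.

How it is judged (in metres and radians):
On the way, in this order (a step that is already met when the one before it is completed fails the run):
1. the tea light stands in the ring, let go, with the tray still outside the warmer (horizontal distance between candle_center and ring below 0.008 m and z of candle_center in the frame of ring below 0.011 m and angle between tea_light's own z axis and vertical below 0.12 rad and contact force between the fingers and tea_light below 0.1 N and x of nose_tip in the frame of warmer below 0.03 m), for 0.2 s.
2. the tray's nose is well under the roof, straight in the tunnel (x of nose_tip in the frame of warmer above 0.05 m and angle between the x axis of tray and the x axis of warmer, either way round below 0.1 rad), for 0.1 s.
3. the nose presses on the buffer with more than 5 N (contact force between nose and anything else above 5 N and x of nose_tip in the frame of warmer above 0.085 m), for 0.3 s.
At the end, for the whole second after the job is handed in: the tray lies flat and straight in the tunnel (within 0.1 rad) with its nose more than 88 mm inside the mouth and still touching the buffer (over 0.2 N), the tea light stands upright in the ring (within 8 mm of its centre), all let go and at rest (horizontal distance between candle_center and ring below 0.008 m and z of candle_center in the frame of ring below 0.011 m and angle between tea_light's own z axis and vertical below 0.12 rad and x of nose_tip in the frame of warmer above 0.088 m and angle between the x axis of tray and the x axis of warmer, either way round below 0.1 rad and angle between tray's own z axis and vertical below 0.05 rad and contact force between nose and anything else above 0.2 N and linear speed of tray below 0.01 m/s and linear speed of tea_light below 0.02 m/s and contact force between the fingers and tray below 0.1 N).
It fails at once if the nose is pressed with more than 18 N (contact force between nose and anything else above 18 N).
It fails at once if the tray is jammed against the warmer's rails, walls or roof with more than 20 N (contact force between tray and warmer above 20 N).
It fails at once if the candle is knocked against the warmer (contact force between tea_light and warmer above 2 N).
It fails at once if the cup is moved by more than 10 mm (distance of cup from where it was at the start of the episode above 0.01 m).
It fails at once if the jam jar or the tape dispenser is moved by more than 15 mm (distance of any of jam_jar, tape from where it was at the start of the episode above 0.015 m).
It also fails if it takes over 64 s, if anything falls off the work surface, if the arm or the gripper's body presses on something with over 40 N, if the wrist force passes 120 N, or if a joint passes its speed limit or range.

## Working session

There is one attempt and no reset: what is moved stays moved. The work goes in short steps, Python scripts to look and compute and a tool call to move; the robot and the scene stay as the last step left them, time stands still between calls to the robot, and variables do not carry over. Pictures are saved under pics/ and viewed, and the job is handed in when it is done.

Besides the shell and the picture viewer there is one more tool, called after "Emit:" by a JSON object that holds its "name" and its "arguments". send_rows: Moves the arm, as the interface text tells. Its arguments: {"type":"object","properties":{"series":{"type":"string"},"force":{"type":"number"}},"required":["series"]}

```bash
ls; mkdir -p pics; cat > h.py <<'E'
import numpy as np,cv2
from workcell import r
def ray(cam,px):
    p=r.camera_params(cam); f=240/np.tan(np.radians(p["vertical_fov"])/2)
    T=np.array(p["T"]); d=np.array([(px[0]-p["cx"])/f,-(px[1]-p["cy"])/f,-1.0])
    return T[:3,3],T[:3,:3]@d
def onz(cam,px,z):
    o,d=ray(cam,px); return o+d*(z-o[2])/d[2]
def proj(cam,P):
    p=r.camera_params(cam); f=240/np.tan(np.radians(p["vertical_fov"])/2)
    q=np.linalg.inv(np.array(p["T"]))@np.append(P,1); return p["cx"]+f*q[0]/-q[2],p["cy"]-f*q[1]/-q[2]
E
python3 - <<'E'
from h import *
o=r.get_obs(); print({k:np.round(v,3).tolist() for k,v in o.items()})
for c in("scene","top"):
    print({k:np.round(v,3).tolist() if k!='x' else 0 for k,v in r.camera_params(c).items() if not isinstance(v,str)})
    cv2.imwrite(f"pics/{c}0.png",r.grab_frame(c))
for n,z in [("candle_center",.0075),("handle",.026),("ring",.006),("nose_tip",.004),("roof_edge",.0275),("warmer",0),("cup",.0395),("jam_jar",0),("tape",0),("tray",0)]:
    for c in("scene","top"):
        for d in r.place_of(n,c)[:3]: print(n,c,round(d["score"],2),np.round(d["position"],1),onz(c,d["position"],z).round(4)[:2])
print(r.get_obs()["time"])
E
```

```text
pics
{'time': 0.0, 'q': [62.307, 23.948, -0.591, 92.485, 0.269, 63.639, -3.035], 'qd': [0.002, 0.151, 0.015, 0.033, 0.019, -0.154, -0.022], 'tau': [-0.001, -85.126, 0.639, -42.6, -0.049, 0.019, 0.0], 'ee_pos': [0.267, -0.565, 0.222], 'tcp_rot': [[0.904, 0.428, -0.001], [0.428, -0.904, 0.001], [-0.0, -0.001, -1.0]], 'wrist_force': [1.131, 0.565, 0.208], 'ft_torque': [-0.001, -0.019, -0.03], 'grip_width': 1.0}
{'vertical_fov': 52.143, 'cx': 311.317, 'cy': 228.995, 'T': [[-0.756, 0.492, -0.433, 0.109], [-0.655, -0.566, 0.5, 0.467], [0.001, 0.661, 0.75, 0.865], [0.0, 0.0, 0.0, 1.0]]}
{'vertical_fov': 45.326, 'cx': 314.258, 'cy': 249.486, 'T': [[-0.018, 0.992, -0.125, 0.404], [-1.0, -0.018, -0.001, -0.06], [-0.003, 0.125, 0.992, 1.454], [0.0, 0.0, 0.0, 1.0]]}
candle_center scene 0.75 [439.8 193.5] [ 0.439 -0.404]
candle_center scene 0.52 [417.1 212.5] [ 0.4461 -0.3117]
candle_center top 0.62 [454.9 309.3] [ 0.4281 -0.407 ]
candle_center top 0.55 [412.9 303.6] [ 0.4442 -0.3026]
handle scene 0.95 [373.5 231.2] [ 0.4817 -0.1803]
handle top 0.81 [362.9 290.1] [ 0.4792 -0.1769]
ring scene 0.94
[... 427 characters left out ...]

warmer top 0.91 [257.2 258. ] [0.5671 0.0875]
cup scene 0.66 [296.4 242.1] [ 0.5845 -0.0332]
cup scene 0.64 [231.1 311.8] [0.562  0.1821]
cup top 0.56 [219.4 257.9] [0.5646 0.1772]
cup top 0.23 [317.8 241.6] [ 0.6008 -0.0672]
jam_jar scene 0.65 [336.4 183.6] [ 0.6608 -0.2692]
jam_jar top 0.88 [396.6 221.5] [ 0.6546 -0.2704]
tape scene 0.75 [228.2 311.7] [0.5883 0.1722]
tape scene 0.67 [267.8 225.3] [ 0.6931 -0.0512]
tape top 0.62 [307.7 210.7] [ 0.687 -0.043]
tape top 0.29 [218.7 258.4] [0.5678 0.1856]
tray scene 0.74 [339.8 243.3] [ 0.5298 -0.1198]
tray scene 0.48 [302.  239.9] [ 0.602  -0.0705]
tray top 0.71 [344.3 273.4] [ 0.5237 -0.1331]
tray top 0.71 [396.3 218.9] [ 0.6614 -0.2698]
1.1
```

View pics/scene0.png

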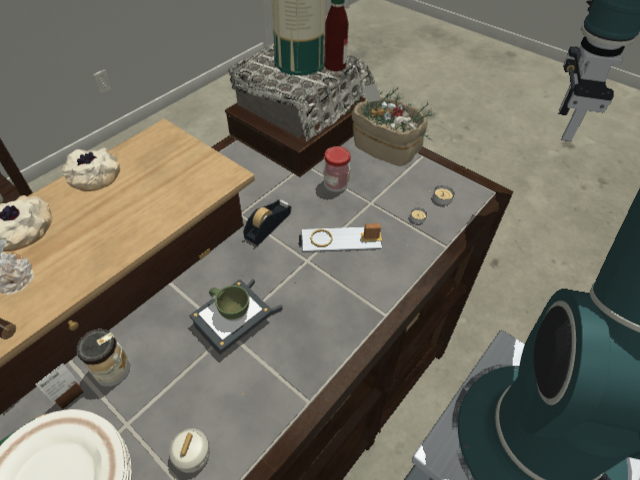

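View pics/top0.png

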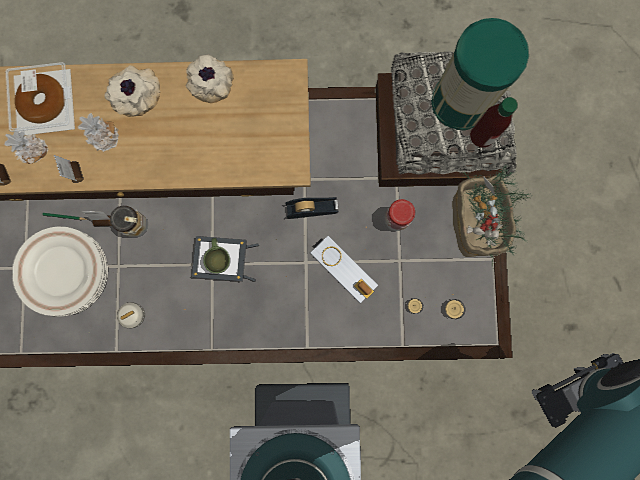

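```bash
python3 - <<'E'
import cv2,numpy as np
a=cv2.imread("pics/scene0.png");b=cv2.imread("pics/top0.png")
cv2.imwrite("pics/c1.png",cv2.resize(a[150:310,240:480],(800,533),interpolation=cv2.INTER_CUBIC))
cv2.imwrite("pics/c2.png",cv2.resize(b[190:340,230:480],(800,480),interpolation=cv2.INTER_CUBIC))
E
```

```text
(no output)
```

View pics/c1.png

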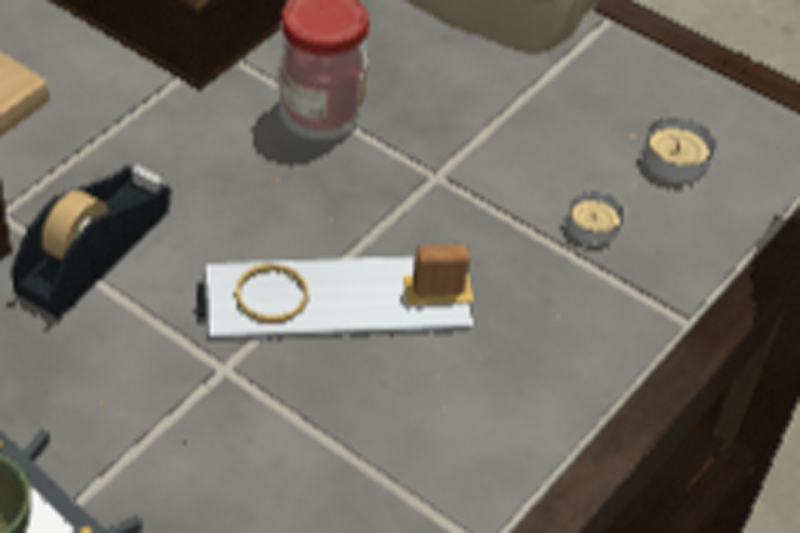

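View pics/c2.png

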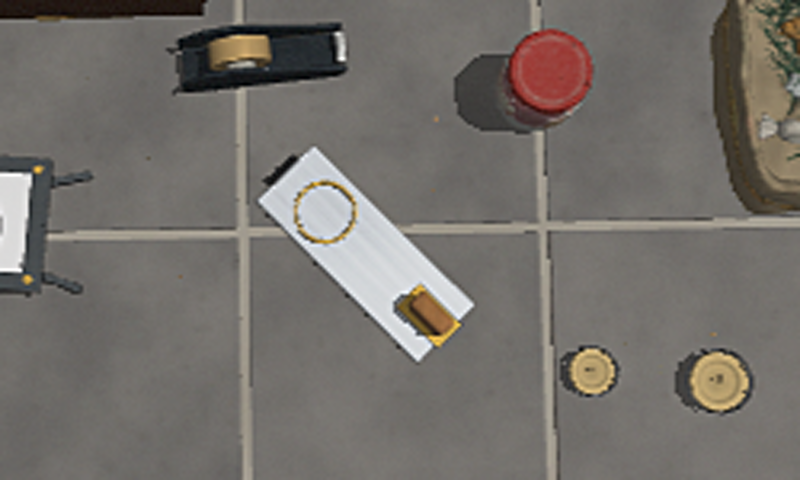

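The two tea-light look-alikes in the top picture are at (413,305) and (455,309). In the scene picture they are at (418,215) and (443,195). The smaller one, at (413,305), is the one meant, and the crops show it is clearly smaller. The tray's nose points up-left towards the tape. The warmer's mouth, marked by its two rail "horns", faces right (-y) at about (257,262). Next I'll measure more precisely.

```bash
python3 - <<'E'
from h import *
for c,roi in(("top",(300,225,390,310)),("scene",(290,215,395,262))):
    a=cv2.imread(f"pics/{c}0.png").astype(int); x0,y0,x1,y1=roi
    m=np.zeros(a.shape[:2],np.uint8); s=a[y0:y1,x0:x1]
    m[y0:y1,x0:x1]=((s.min(2)>165)).astype(np.uint8)
    m=cv2.morphologyEx(m,cv2.MORPH_CLOSE,np.ones((3,3)))
    n,l,st,ce=cv2.connectedComponentsWithStats(m);k=1+np.argmax(st[1:,4]);
    cs,_=cv2.findContours((l==k).astype(np.uint8),0,1);p=np.vstack(cs)[:,0]
    W=np.array([onz(c,q,.006)[:2] for q in p],np.float32)
    rect=cv2.minAreaRect(W); print(c,"tray",np.round(rect[0],4),np.round(rect[1],4),rect[2]);print(cv2.boxPoints(rect).round(4).tolist())
    # candles
    for nm,roi in ((("small",(402,293,426,318)),("large",(440,295,470,324))) if c=="top" else (("small",(405,202,432,228)),("large",(428,180,460,210)))):
        x0,y0,x1,y1=roi;s=a[y0:y1,x0:x1]
        mm=((s[...,2]-s[...,0])>45).astype(np.uint8)
        n,l,st,ce=cv2.connectedComponentsWithStats(mm);k=1+np.argmax(st[1:,4]);ctr=ce[k]+[x0,y0]
        print(c,nm,st[k],ctr,onz(c,ctr,.014).round(4))
a=cv2.imread("pics/scene0.png");b=cv2.imread("pics/top0.png")
cv2.imwrite("pics/c3.png",cv2.resize(a[270:365,180:290],(690,600),interpolation=cv2.INTER_CUBIC))
cv2.imwrite("pics/c4.png",cv2.resize(b[225:295,180:270],(770,600),interpolation=cv2.INTER_CUBIC))
E
```

```text
top tray [ 0.536  -0.1319] [0.177  0.0626] 43.77928924560547
[[0.4505000114440918, -0.1704999953508377], [0.49380001425743103, -0.21570000052452087], [0.6215999722480774, -0.093299999833107], [0.5781999826431274, -0.04809999838471413]]
top small [  6   6  14  14 149] [414.56375839 305.69127517] [ 0.4387 -0.3055  0.014 ]
top large [  6   5  18  18 245] [454.16326531 308.8       ] [ 0.4292 -0.4037  0.014 ]
scene tray [ 0.5355 -0.1303] [0.1784 0.0653] 43.70326232910156
[[0.44839999079704285, -0.16830000281333923], [0.4936000108718872, -0.21549999713897705], [0.6226000189781189, -0.09220000356435776], [0.5774000287055969, -0.04500000178813934]]
scene small [ 7  8 14  9 98] [418.29591837 214.28571429] [ 0.4382 -0.3027  0.014 ]
scene large [  7   9  18  10 139] [443.44604317 193.49640288] [ 0.4297 -0.4033  0.014 ]
```

View pics/c3.png

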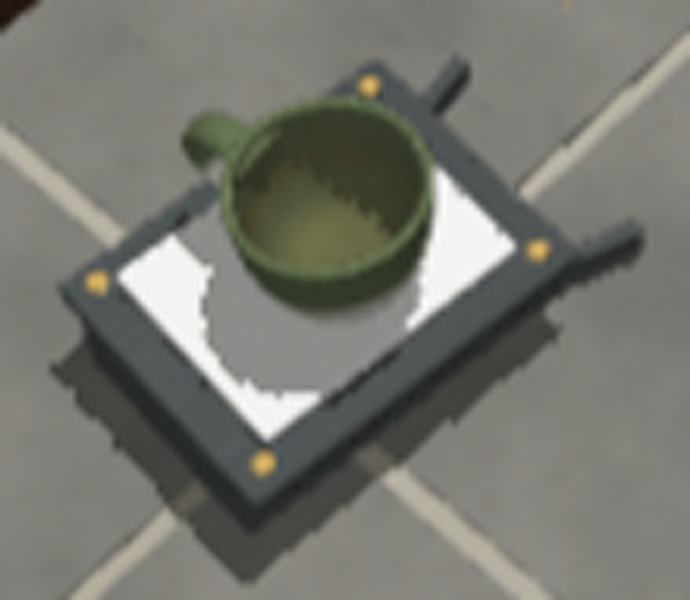

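View pics/c4.png

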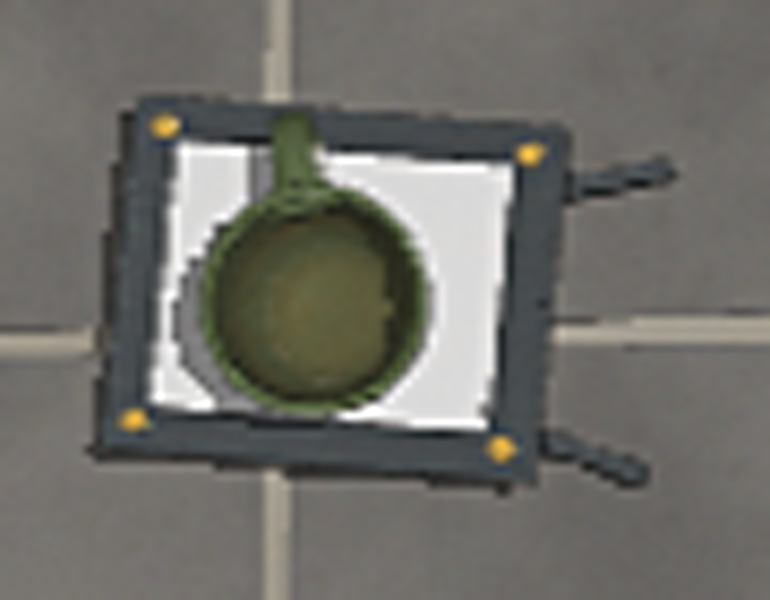

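```bash
python3 - <<'E'
from h import *
# order: far-in -x..., top: A(166,126) B(531,154) C(134,420) D(502,448); scene same ids: B=(370,86) A=(97,283) C=(263,463) D=(539,251)
T=dict(A=(166,126),B=(531,154),C=(134,420),D=(502,448)); 
S=dict(B=(370,86),A=(97,283),C=(263,463),D=(539,251))
for c,M,sx,sy,ox,oy in(("top",T,770/90,600/70,180,225),("scene",S,690/110,600/95,180,270)):
    P={k:onz(c,((v[0]+.5)/sx-.5+ox,(v[1]+.5)/sy-.5+oy),.0395)[:2] for k,v in M.items()}
    print(c,{k:v.round(4).tolist() for k,v in P.items()})
    ctr=sum(P.values())/4
    ax=[P["A"]-P["B"],P["C"]-P["D"]];la=[P["A"]-P["C"],P["B"]-P["D"]]
    print(ctr.round(4),[round(np.degrees(np.arctan2(v[1],v[0])),2) for v in ax+la],[round(np.linalg.norm(v),4) for v in ax+la])
E
```

```text
top {'A': [0.6122, 0.2281], 'B': [0.602, 0.122], 'C': [0.5268, 0.2368], 'D': [0.5168, 0.1306]}
[0.5644 0.1794] [np.float64(84.53), np.float64(84.61), np.float64(-5.77), np.float64(-5.73)] [np.float64(0.1066), np.float64(0.1067), np.float64(0.0858), np.float64(0.0857)]
scene {'B': [0.6004, 0.1256], 'A': [0.6106, 0.232], 'C': [0.5259, 0.2398], 'D': [0.5152, 0.134]}
[0.563  0.1828] [np.float64(84.55), np.float64(84.19), np.float64(-5.23), np.float64(-5.62)] [np.float64(0.1069), np.float64(0.1064), np.float64(0.085), np.float64(0.0857)]
```

```bash
cat >> h.py <<'E'
def plan(x,y,z,yaw,n=None):
    """print n per-row tool shifts toward target; yaw of tool x in world deg"""
    o=r.get_obs(); R=np.array(o["tcp_rot"]); p=np.array(o["ee_pos"])
    y0=np.degrees(np.arctan2(R[1,0],R[0,0])); dy=(yaw-y0+180)%360-180
    D=np.array([x,y,z])-p
    if n is None: n=int(max(np.ceil(np.linalg.norm(D)/.048),np.ceil(abs(dy)/8),1))
    print("pose",p.round(4),"yaw",round(y0,2),"D",D.round(4),"F",np.round(o["wrist_force"],2),"w",round(float(o["grip_width"]),3),"t",o["time"])
    for i in range(n):
        a=np.radians(y0+dy*i/n); Rx=np.array([[np.cos(a),np.sin(a),0],[np.sin(a),-np.cos(a),0],[0,0,-1]])
        d=Rx.T@D/n
        print(" ".join(f"{v:.4f}" for v in d),f"{-np.radians(dy)/n:.4f}")
E
python3 -c "
from h import *
plan(.4385,-.304,.11,43.75)"
```

```text
pose [ 0.2672 -0.565   0.2224] yaw 25.31 D [ 0.1713  0.261  -0.1124] F [ 0.04 -0.04 -0.08] w 1.001 t 1.1
0.0381 -0.0232 0.0161 -0.0460
0.0391 -0.0215 0.0161 -0.0460
0.0400 -0.0197 0.0161 -0.0460
0.0409 -0.0178 0.0161 -0.0460
0.0417 -0.0159 0.0161 -0.0460
0.0424 -0.0140 0.0161 -0.0460
0.0430 -0.0120 0.0161 -0.0460
```

Emit:
{"name": "send_rows", "arguments": {"series": "0.038 -0.023 0.016 -0.046 1; 0.039 -0.0215 0.016 -0.046 1; 0.04 -0.02 0.016 -0.046 1; 0.041 -0.018 0.016 -0.046 1; 0.042 -0.016 0.016 -0.046 1; 0.0425 -0.014 0.016 -0.046 1; 0.043 -0.012 0.016 -0.046 1; 0 0 0 0 1", "force": 8}}

```text
time: 1.9
ee_pos: [0.4427, -0.2951, 0.1069]
tcp_rot: [[0.716, 0.699, 0.002], [0.699, -0.716, -0.004], [-0.001, 0.004, -1.0]]
wrist_force: [-0.4, -0.8, 0.3]
grip_width: 0.996
```

```bash
python3 -c "
from h import *
plan(.4385,-.304,.11,43.75)"
```

```text
pose [ 0.4427 -0.2951  0.1069] yaw 44.31 D [-0.0042 -0.0089  0.0031] F [-0.41 -0.79  0.29] w 0.996 t 1.9
-0.0093 0.0035 -0.0031 0.0098
```

Emit:
{"name": "send_rows", "arguments": {"series": "-0.0093 0.0035 0.02 0.01 1; 0 0 0.02 0 1; 0 0 0.015 0 1; 0 0 0 0 1"}}

```text
time: 2.3
ee_pos: [0.4396, -0.3043, 0.0508]
tcp_rot: [[0.721, 0.693, 0.003], [0.693, -0.721, -0.005], [-0.001, 0.006, -1.0]]
wrist_force: [-0.0, 0.5, 0.2]
grip_width: 1.0
```

```bash
python3 - <<'E'
from h import *
plan(.4385,-.304,.025,43.75)
ims=[]
for c in("scene","top"):
    a=r.grab_frame(c); u,v=map(int,proj(c,[.4385,-.304,.02])); s=a[max(v-60,0):v+60,u-60:u+60]; ims.append(cv2.resize(s,(390,390),interpolation=cv2.INTER_CUBIC))
cv2.imwrite("pics/d1.png",np.hstack(ims))
E
```

```text
pose [ 0.4396 -0.3043  0.0508] yaw 43.86 D [-0.0011  0.0003 -0.0258] F [-0.04  0.54  0.16] w 1.0 t 2.3
-0.0006 -0.0010 0.0258 0.0019
```

View pics/d1.png

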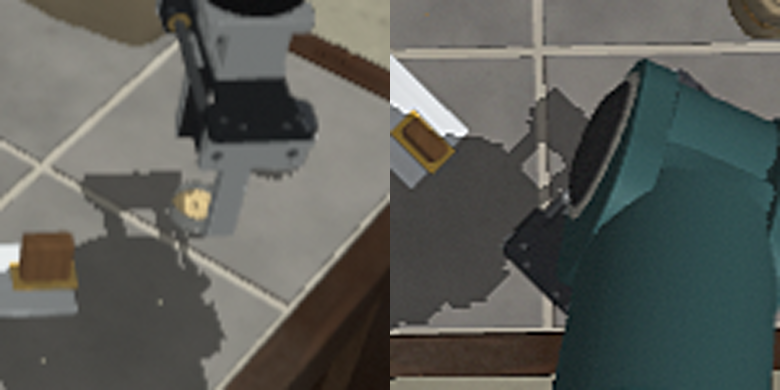

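The scene crop (left) shows the small candle between the fingers. I'll descend and close.

Emit:
{"name": "send_rows", "arguments": {"series": "-0.0006 -0.001 0.014 0 1; 0 0 0.0125 0 1; 0 0 0 0 1; 0 0 0 0 0.2; 0 0 0 0 -0.2; 0 0 0 0 -0.5; 0 0 0 0 -0.6; 0 0 0 0 -0.6", "force": 8}}

```text
time: 3.2
ee_pos: [0.4407, -0.3059, 0.0268]
tcp_rot: [[0.721, 0.692, 0.008], [0.693, -0.721, -0.008], [0.0, 0.012, -1.0]]
wrist_force: [-0.1, 1.0, -0.2]
grip_width: 0.608
```

```bash
python3 - <<'E'
from h import *
plan(.4385,-.304,.025,43.75)
a=r.grab_frame("scene"); u,v=map(int,proj("scene",[.4385,-.304,.02])); cv2.imwrite("pics/d2.png",cv2.resize(a[v-50:v+50,u-50:u+50],(500,500),interpolation=cv2.INTER_CUBIC))
E
```

```text
pose [ 0.4407 -0.3059  0.0268] yaw 43.83 D [-0.0022  0.0019 -0.0018] F [-0.11  0.99 -0.23] w 0.608 t 3.2
-0.0003 -0.0029 0.0018 0.0014
```

View pics/d2.png

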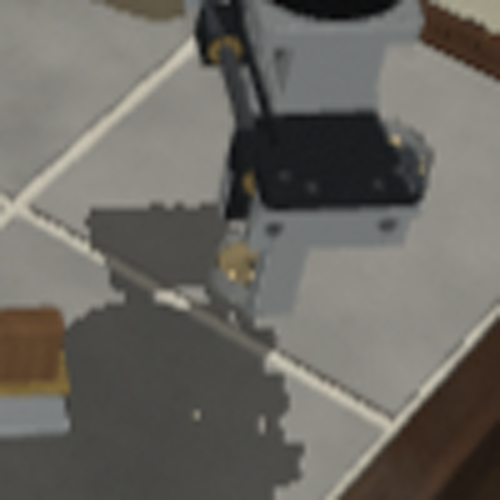

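Emit:
{"name": "send_rows", "arguments": {"series": "0 -0.001 0.002 0 -0.6; 0 0 0 0 -0.6; 0 0 0 0 -0.6; 0 0 0 0 -0.6; 0 0 0 0 -0.6"}}

```text
time: 3.75
ee_pos: [0.44, -0.3051, 0.0248]
tcp_rot: [[0.721, 0.692, 0.009], [0.693, -0.721, -0.008], [0.0, 0.012, -1.0]]
wrist_force: [0.4, 0.4, 0.6]
grip_width: 0.395
```

```bash
python3 -c "
from h import *
plan(.568,-.1,.09,43.75)"
```

```text
pose [ 0.44   -0.3051  0.0248] yaw 43.83 D [0.128  0.2051 0.0652] F [0.36 0.35 0.57] w 0.395 t 3.75
0.0391 -0.0099 -0.0109 0.0002
0.0391 -0.0099 -0.0109 0.0002
0.0391 -0.0099 -0.0109 0.0002
0.0391 -0.0099 -0.0109 0.0002
0.0390 -0.0099 -0.0109 0.0002
0.0390 -0.0099 -0.0109 0.0002
```

Emit:
{"name": "send_rows", "arguments": {"series": "0 0 -0.025 0 -0.6; 0 0 -0.03 0 -0.6; 0.04 -0.01 -0.003 0 -0.6; 0.04 -0.01 -0.003 0 -0.6; 0.04 -0.01 -0.002 0 -0.6; 0.04 -0.01 0 0 -0.6; 0.04 -0.01 0 0 -0.6; 0.027 -0.007 0 0 -0.6; 0 0 0 0 -0.6"}}

```text
time: 4.65
ee_pos: [0.5682, -0.0999, 0.09]
tcp_rot: [[0.725, 0.689, 0.01], [0.689, -0.725, -0.008], [0.001, 0.013, -1.0]]
wrist_force: [-0.8, -0.1, -0.8]
grip_width: 0.394
```

```bash
python3 - <<'E'
from h import *
plan(.5687,-.1007,.034,43.75)
ims=[]
for c in("scene","top"):
    a=r.grab_frame(c); u,v=map(int,proj(c,[.568,-.1,.03])); s=a[max(v-60,0):v+60,u-60:u+60]; ims.append(cv2.resize(s,(390,390),interpolation=cv2.INTER_CUBIC))
cv2.imwrite("pics/d3.png",np.hstack(ims))
E
```

```text
pose [ 0.5682 -0.0999  0.09  ] yaw 43.56 D [ 0.0005 -0.0008 -0.056 ] F [-0.76 -0.14 -0.84] w 0.394 t 4.65
-0.0001 0.0005 0.0280 -0.0017
-0.0001 0.0005 0.0280 -0.0017
```

View pics/d3.png

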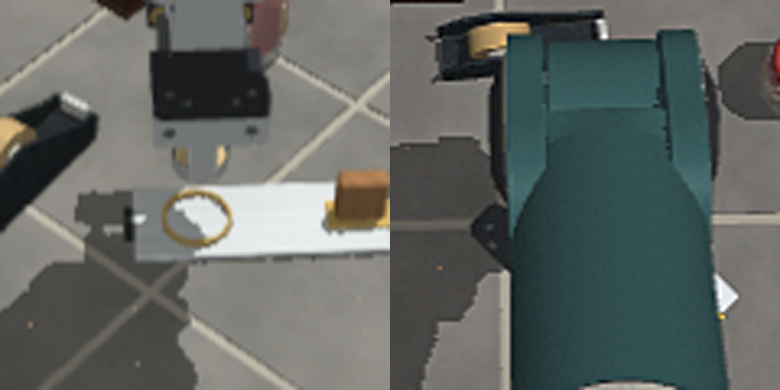

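Emit:
{"name": "send_rows", "arguments": {"series": "0 0 0.028 0 -0.6; 0 0 0.021 0 -0.6; 0 0 0 0 -0.6"}}

```text
time: 5.05
ee_pos: [0.5658, -0.1084, 0.0401]
tcp_rot: [[0.73, 0.683, 0.009], [0.683, -0.73, -0.012], [-0.001, 0.015, -1.0]]
wrist_force: [-0.1, -0.3, -0.2]
grip_width: 0.395
```

```bash
python3 - <<'E'
from h import *
plan(.5687,-.1007,.031,43.75,1)
c="scene"; a=r.grab_frame(c); u,v=map(int,proj(c,[.568,-.1,.02])); cv2.imwrite("pics/d4.png",cv2.resize(a[v-40:v+35,u-40:u+40],(800,750)[:2],interpolation=cv2.INTER_CUBIC)[:600])
print(u,v, proj(c,[.568,-.1,.006]))
E
```

```text
pose [ 0.5658 -0.1084  0.0401] yaw 43.09 D [ 0.0029  0.0077 -0.0091] F [-0.15 -0.27 -0.17] w 0.395 t 5.05
0.0074 -0.0036 0.0091 -0.0116
321 234 (np.float64(321.53947594361136), np.float64(238.2299877516524))
```

View pics/d4.png

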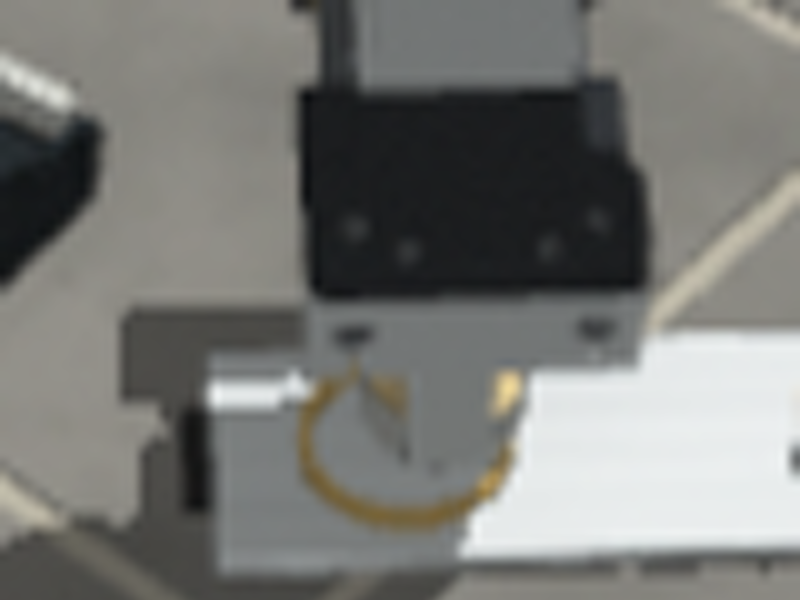

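The straight descent drifted about 8 mm in -y, so I'll correct that before lowering.

Emit:
{"name": "send_rows", "arguments": {"series": "0.0074 -0.0036 0 -0.011 -0.6; 0 0 0 0 -0.6; 0 0 0 0 -0.6"}}

```text
time: 5.4
ee_pos: [0.5702, -0.1018, 0.044]
tcp_rot: [[0.724, 0.69, 0.013], [0.69, -0.723, -0.013], [0.0, 0.018, -1.0]]
wrist_force: [-1.1, -0.6, 0.4]
grip_width: 0.393
```

```bash
python3 - <<'E'
from h import *
plan(.5687,-.1007,.031,43.75,1)
c="scene"; a=r.grab_frame(c); u,v=map(int,proj(c,[.568,-.1,.02])); cv2.imwrite("pics/d5.png",cv2.resize(a[v-40:v+35,u-40:u+40],(800,750)[:2],interpolation=cv2.INTER_CUBIC)[200:600])
E
```

```text
pose [ 0.5702 -0.1018  0.044 ] yaw 43.65 D [-0.0015  0.0011 -0.013 ] F [-1.1  -0.55  0.4 ] w 0.393 t 5.4
-0.0003 -0.0018 0.0130 -0.0017
```

View pics/d5.png

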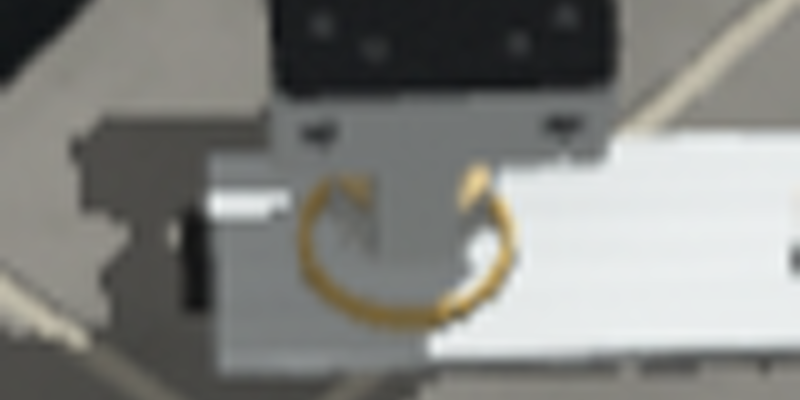

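```bash
python3 - <<'E'
from h import *
o=r.get_obs();R=np.array(o["tcp_rot"]);p=np.array(o["ee_pos"])
for d in(0,.01,.017): print(d,proj("scene",p+R[:,2]*d))
# near finger outer: tip + y
for s in(-1,1): print(s,proj("scene",p+R[:,2]*.017+R[:,1]*s*.025))
for P in([.568,-.1,.012],[.568,-.1,.006],[.5687,-.1007,.012]):print(proj("scene",P))
E
```

```text
0 (np.float64(321.5149283238991), np.float64(226.32229328582176))
0.01 (np.float64(321.4330518008287), np.float64(229.2086962832624))
0.017 (np.float64(321.376405055323), np.float64(231.20567087245482))
-1 (np.float64(322.058166937903), np.float64(239.74586548806798))
1 (np.float64(320.71416956968403), np.float64(222.91007665806498))
(np.float64(321.5833894772595), np.float64(236.5329792135973))
(np.float64(321.53947594361136), np.float64(238.2299877516524))
(np.float64(321.54671128570476), np.float64(236.20509096849707))
```

Emit:
{"name": "send_rows", "arguments": {"series": "0.001 -0.0015 0.004 0 -0.6; 0 0 0.003 0 -0.6; 0 0 0 0 -0.6"}}

```text
time: 5.75
ee_pos: [0.5704, -0.0999, 0.0373]
tcp_rot: [[0.723, 0.69, 0.014], [0.69, -0.723, -0.013], [0.001, 0.019, -1.0]]
wrist_force: [0.1, 0.5, 0.4]
grip_width: 0.393
```

```bash
python3 - <<'E'
from h import *
plan(.5692,-.0999,.031,43.75,1)
c="scene"; a=r.grab_frame(c); u,v=map(int,proj(c,[.568,-.1,.02])); cv2.imwrite("pics/d6.png",cv2.resize(a[v-40:v+35,u-40:u+40],(800,750)[:2],interpolation=cv2.INTER_CUBIC)[200:600])
E
```

```text
pose [ 0.5704 -0.0999  0.0373] yaw 43.66 D [-0.0012  0.     -0.0063] F [0.14 0.47 0.39] w 0.393 t 5.75
-0.0008 -0.0008 0.0063 -0.0016
```

View pics/d6.png

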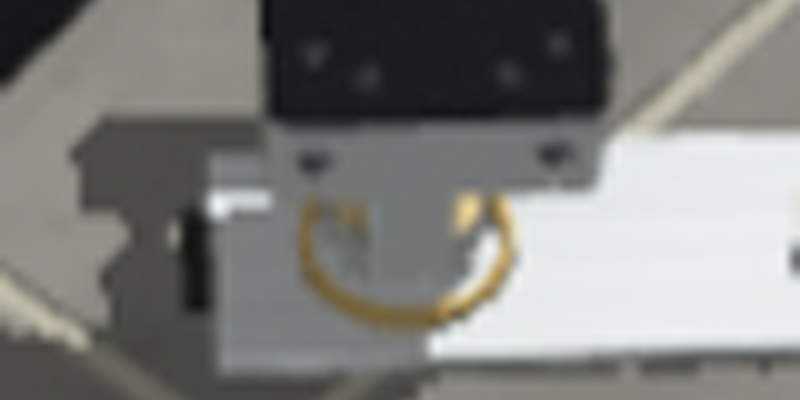

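Emit:
{"name": "send_rows", "arguments": {"series": "0 -0.0008 0.003 0 -0.6; 0 0 0.0025 0 -0.6; 0 0 0 0 -0.6"}}

```text
time: 6.1
ee_pos: [0.5698, -0.0994, 0.0313]
tcp_rot: [[0.723, 0.69, 0.014], [0.69, -0.723, -0.013], [0.001, 0.019, -1.0]]
wrist_force: [-0.1, 0.2, 0.1]
grip_width: 0.394
```

```bash
python3 - <<'E'
from h import *
plan(.5697,-.0994,.031,43.75,1)
c="scene"; a=r.grab_frame(c); u,v=map(int,proj(c,[.568,-.1,.02])); cv2.imwrite("pics/d7.png",cv2.resize(a[v-40:v+35,u-40:u+40],(800,750)[:2],interpolation=cv2.INTER_CUBIC)[200:600])
E
```

```text
pose [ 0.5698 -0.0994  0.0313] yaw 43.66 D [-0.0001 -0.     -0.0003] F [-0.12  0.24  0.09] w 0.394 t 6.1
-0.0001 -0.0001 0.0003 -0.0015
```

View pics/d7.png

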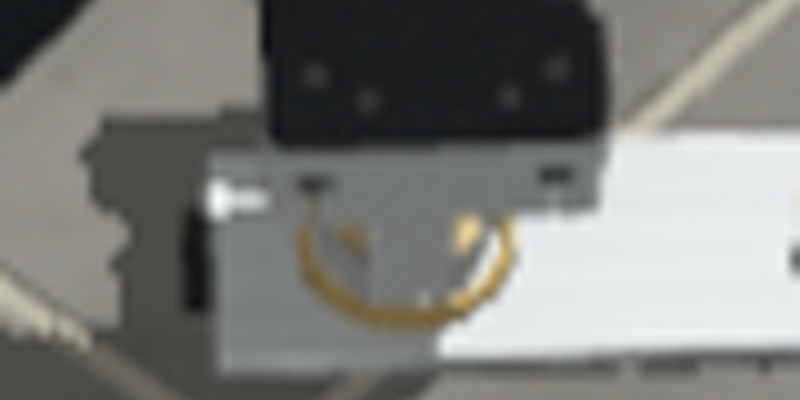

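Emit:
{"name": "send_rows", "arguments": {"series": "0 0 0 0 0; 0 0 0 0 0.1; 0 0 0 0 0.1; 0 0 -0.01 0 0.2; 0 0 -0.03 0 0.2; 0 0 -0.04 0 1"}}

```text
time: 6.75
ee_pos: [0.5662, -0.0979, 0.1105]
tcp_rot: [[0.723, 0.691, 0.006], [0.691, -0.723, -0.011], [-0.003, 0.013, -1.0]]
wrist_force: [0.1, -0.3, 0.7]
grip_width: 0.655
```

```bash
python3 - <<'E'
from h import *
plan(.4855,-.18,.1,43.75)
c="scene"; a=r.grab_frame(c); u,v=map(int,proj(c,[.568,-.1,.02])); cv2.imwrite("pics/d8.png",cv2.resize(a[v-40:v+35,u-40:u+40],(800,750)[:2],interpolation=cv2.INTER_CUBIC)[100:600])
E
```

```text
pose [ 0.5662 -0.0979  0.1105] yaw 43.67 D [-0.0807 -0.0821 -0.0105] F [ 0.12 -0.34  0.7 ] w 0.655 t 6.75
-0.0383 0.0012 0.0035 -0.0004
-0.0383 0.0012 0.0035 -0.0004
-0.0383 0.0012 0.0035 -0.0004
```

View pics/d8.png

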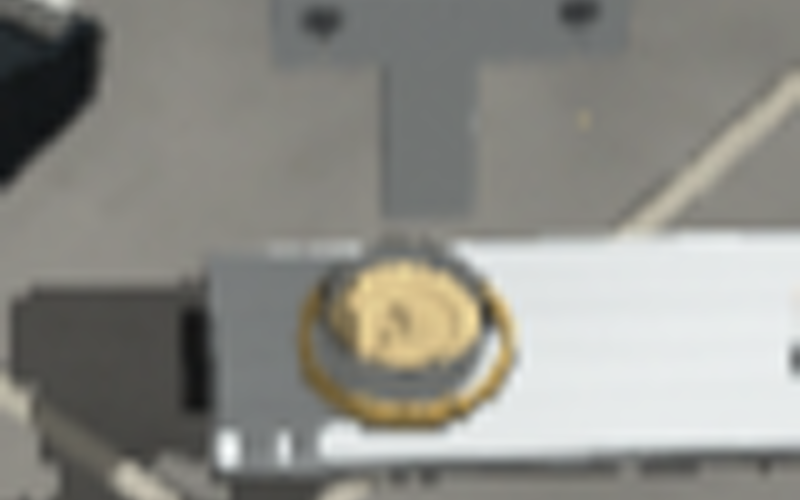

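Emit:
{"name": "send_rows", "arguments": {"series": "-0.039 0.0012 0.0035 0 1; -0.039 0.0012 0.0035 0 1; -0.037 0.0012 0.0035 0 1; 0 0 0 0 1"}}

```text
time: 7.2
ee_pos: [0.489, -0.1824, 0.1123]
tcp_rot: [[0.721, 0.692, 0.024], [0.692, -0.721, -0.015], [0.007, 0.027, -1.0]]
wrist_force: [1.5, 1.4, -0.4]
grip_width: 0.996
```

```bash
python3 - <<'E'
from h import *
plan(.4855,-.18,.034,43.75,1)
ims=[]
for c in("scene","top"):
    a=r.grab_frame(c); cv2.imwrite(f"pics/{c}_f.png",a)
    u,v=map(int,proj(c,[.568,-.1,.02])); x0,y0=u-14,v-14; s=a[y0:v+14,x0:u+14].astype(int)
    mm=(((s[...,2]-s[...,0])>45)).astype(np.uint8)
    mm=cv2.morphologyEx(mm,cv2.MORPH_OPEN,np.ones((3,3)))
    n,l,st,ce=cv2.connectedComponentsWithStats(mm)
    if n>1:
        k=1+np.argmax(st[1:,4]);ctr=ce[k]+[x0,y0];print(c,st[k],ctr,onz(c,ctr,.02),"ringpred",[.568,-.1])
    ims.append(cv2.resize(a[v-30:v+30,u-30:u+30],(390,390),interpolation=cv2.INTER_CUBIC))
cv2.imwrite("pics/d9.png",np.hstack(ims))
E
```

```text
pose [ 0.489  -0.1824  0.1123] yaw 43.82 D [-0.0035  0.0024 -0.0783] F [ 1.49  1.43 -0.4 ] w 0.996 t 7.2
-0.0008 -0.0041 0.0783 0.0013
scene [  7  11  15  10 118] [321.10169492 235.22881356] [ 0.56703242 -0.09694582  0.02      ] ringpred [0.568, -0.1]
top [  8   8  14  14 148] [331.35810811 255.37162162] [ 0.56803745 -0.10071384  0.02      ] ringpred [0.568, -0.1]
```

View pics/d9.png

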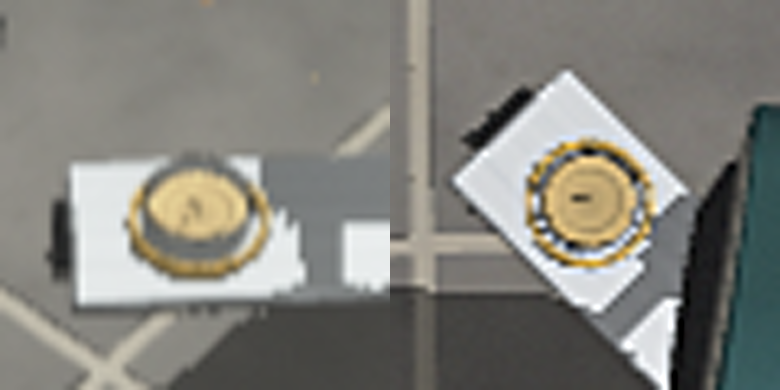

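View pics/scene_f.png

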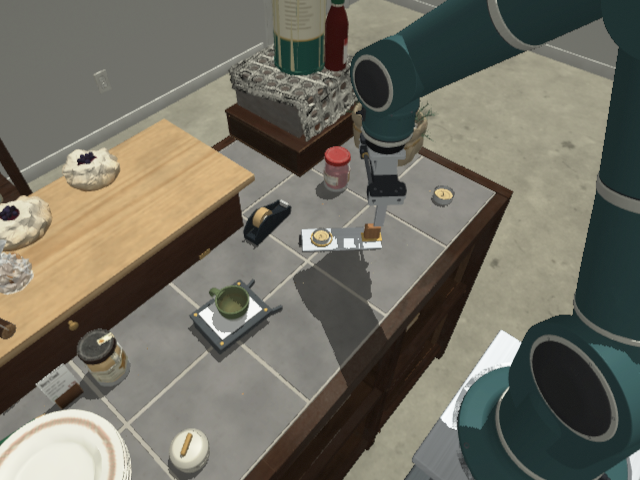

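Emit:
{"name": "send_rows", "arguments": {"series": "-0.001 -0.004 0.025 0 1; 0 0 0.02 0 1; 0 0 0.015 0 1; 0 0 0.01 0 0.5; 0 0 0 0 0"}}

```text
time: 7.8
ee_pos: [0.4959, -0.1737, 0.0427]
tcp_rot: [[0.715, 0.699, 0.032], [0.699, -0.715, -0.013], [0.013, 0.032, -0.999]]
wrist_force: [-0.2, 0.3, 1.1]
grip_width: 0.864
```

```bash
python3 - <<'E'
from h import *
plan(.4855,-.18,.034,43.75,1); print(np.round(r.get_obs()["tcp_rot"],3)[:,2])
c="scene"; a=r.grab_frame(c); u,v=map(int,proj(c,[.4855,-.18,.04])); cv2.imwrite("pics/e1.png",cv2.resize(a[v-40:v+35,u-40:u+40],(640,600),interpolation=cv2.INTER_CUBIC))
E
```

```text
pose [ 0.4959 -0.1737  0.0427] yaw 44.39 D [-0.0104 -0.0063 -0.0087] F [-0.17  0.34  1.09] w 0.864 t 7.8
-0.0119 -0.0028 0.0087 0.0111
[ 0.032 -0.013 -0.999]
```

View pics/e1.png

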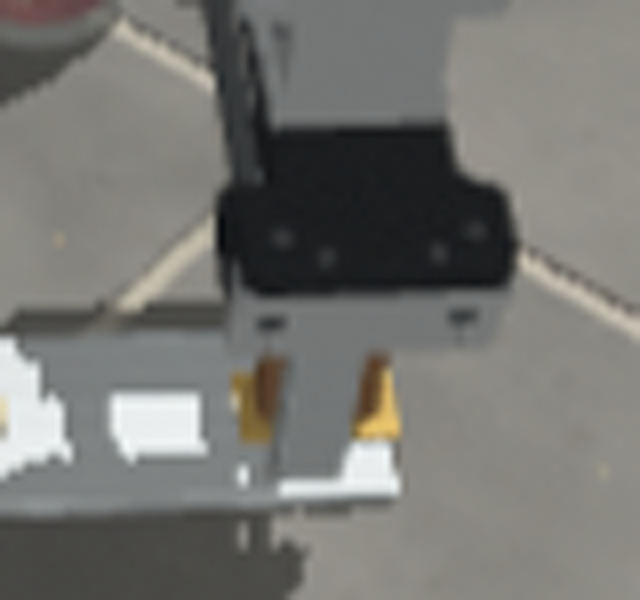

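```bash
python3 - <<'E'
from h import *
plan(.4855,-.18,.034,43.75,1); print(np.round(r.get_obs()["tcp_rot"],3)[:,2], r.get_obs()["qd"])
p=np.array(r.get_obs()["ee_pos"]); print(proj("scene",p),proj("scene",[.4852,-.1794,.046]))
R=np.array(r.get_obs()["tcp_rot"]);w=.04
print(proj("scene",p+R[:,2]*.017-R[:,1]*w),proj("scene",p+R[:,2]*.017+R[:,1]*w))
E
```

```text
pose [ 0.4962 -0.1738  0.0434] yaw 44.39 D [-0.0107 -0.0062 -0.0094] F [ 0.97  0.48 -0.11] w 0.818 t 7.85
-0.0120 -0.0031 0.0094 0.0111
[ 0.032 -0.014 -0.999] [ 0.50570522 -1.31069044  0.01883792 -0.18878433 -0.15590746  0.48281558
  0.3179474 ]
(np.float64(367.3129724326523), np.float64(224.5565519122499)) (np.float64(372.852961111834), np.float64(224.77836859355855))
(np.float64(368.89085939523466), np.float64(243.19654821430524)) (np.float64(364.2775648636135), np.float64(216.14354593127723))
```

Emit:
{"name": "send_rows", "arguments": {"series": "-0.01 -0.003 -0.03 0.011 0.2; 0 0 -0.03 0 0.2; 0 0 0 0 0.2; 0 0 0 0 0.2"}}

```text
time: 8.25
ee_pos: [0.4865, -0.1768, 0.1075]
tcp_rot: [[0.721, 0.692, 0.035], [0.693, -0.721, -0.014], [0.016, 0.034, -0.999]]
wrist_force: [0.1, 1.0, -0.7]
grip_width: 0.596
```

```bash
python3 - <<'E'
from h import *
plan(.4867,-.1787,.034,43.75,1); print(np.round(r.get_obs()["tcp_rot"],3)[:,2])
E
```

```text
pose [ 0.4865 -0.1768  0.1075] yaw 43.86 D [ 0.0002 -0.0019 -0.0735] F [ 0.15  0.98 -0.68] w 0.596 t 8.25
-0.0012 0.0015 0.0735 0.0019
[ 0.035 -0.014 -0.999]
```

Emit:
{"name": "send_rows", "arguments": {"series": "0.045 0 0 0 0.2; 0.045 0 0 0 0.2; 0 0 0 0 0.2; 0 0 0 0 0.2"}}

```text
time: 8.65
ee_pos: [0.5537, -0.1126, 0.1083]
tcp_rot: [[0.722, 0.691, 0.035], [0.691, -0.722, -0.014], [0.016, 0.034, -0.999]]
wrist_force: [-0.2, -0.9, -0.1]
grip_width: 0.6
```

Emit:
{"name": "send_rows", "arguments": {"series": "-0.012 0 0 0 0.2; -0.012 0 0 0 0.2; -0.012 0 0 0 0.2;-0.012 0 0 0 0.2; -0.012 0 0 0 0.2; -0.012 0 0 0 0.2"}}

```text
time: 9.25
ee_pos: [0.4954, -0.1681, 0.1063]
tcp_rot: [[0.724, 0.689, 0.033], [0.69, -0.724, -0.015], [0.014, 0.033, -0.999]]
wrist_force: [0.3, 0.8, 0.8]
grip_width: 0.599
```

Emit:
{"name": "send_rows", "arguments": {"series": "0.03 0 -0.02 0 0.2; 0.03 0 -0.04 0 0.2; 0.03 0 -0.04 0 0.2; 0.03 0 -0.04 0 0.2; 0 0 0 0 0.2; 0 0 0 0 0.2"}}

```text
time: 9.85
ee_pos: [0.5753, -0.0873, 0.2523]
tcp_rot: [[0.729, 0.683, 0.031], [0.684, -0.729, -0.015], [0.012, 0.032, -0.999]]
wrist_force: [-0.7, 0.1, -0.5]
grip_width: 0.599
```

```bash
python3 - <<'E'
from h import *
plan(.4867,-.1787,.07,43.75,8); print(np.round(r.get_obs()["tcp_rot"],3)[:,2])
E
```

```text
pose [ 0.5753 -0.0873  0.2523] yaw 43.16 D [-0.0886 -0.0914 -0.1823] F [-0.72  0.09 -0.55] w 0.599 t 9.85
-0.0159 0.0008 0.0228 -0.0013
-0.0159 0.0007 0.0228 -0.0013
-0.0159 0.0007 0.0228 -0.0013
-0.0159 0.0007 0.0228 -0.0013
-0.0159 0.0007 0.0228 -0.0013
-0.0159 0.0007 0.0228 -0.0013
-0.0159 0.0006 0.0228 -0.0013
-0.0159 0.0006 0.0228 -0.0013
[ 0.031 -0.015 -0.999]
```

Emit:
{"name": "send_rows", "arguments": {"series": "-0.016 0.001 0.02 -0.0013 0.2; -0.016 0.001 0.023 -0.0013 0.2; -0.016 0.001 0.023 -0.0013 0.2; -0.016 0.001 0.023 -0.0013 0.2; -0.016 0.001 0.023 -0.0013 0.2; -0.016 0.001 0.023 -0.0013 0.2; -0.016 0.001 0.02 -0.0013 0.2; -0.016 0.001 0.02 -0.0013 0.2; 0 0 0 0 0.2; 0 0 0 0 0.2"}}

```text
time: 10.85
ee_pos: [0.4786, -0.1933, 0.0635]
tcp_rot: [[0.727, 0.686, 0.022], [0.686, -0.727, -0.013], [0.007, 0.025, -1.0]]
wrist_force: [0.3, 0.7, 0.7]
grip_width: 0.603
```

```bash
python3 - <<'E'
from h import *
plan(.4867,-.1787,.036,43.75,1); print(np.round(r.get_obs()["tcp_rot"],3)[:,2])
E
```

```text
pose [ 0.4786 -0.1933  0.0635] yaw 43.35 D [ 0.0081  0.0146 -0.0275] F [0.26 0.69 0.68] w 0.603 t 10.85
0.0159 -0.0050 0.0275 -0.0070
[ 0.022 -0.013 -1.   ]
```

Emit:
{"name": "send_rows", "arguments": {"series": "0.014 -0.005 0 -0.004 0.2; 0 0 0 0 0.2; 0.002 0 0.006 0 0.2; 0 0 0.008 0 0.2; 0 0 0.008 0 0.2; 0 0 0.004 0 0.2; 0 0 0 0 0.2"}}

```text
time: 11.55
ee_pos: [0.4903, -0.1763, 0.0374]
tcp_rot: [[0.722, 0.691, 0.026], [0.692, -0.722, -0.013], [0.009, 0.028, -1.0]]
wrist_force: [-0.5, -0.1, -0.1]
grip_width: 0.604
```

```bash
python3 - <<'E'
from h import *
plan(.4867,-.1787,.036,43.75,1); print(np.round(r.get_obs()["tcp_rot"],3)[:,2])
c="scene"; a=r.grab_frame(c); u,v=map(int,proj(c,[.4855,-.18,.04])); cv2.imwrite("pics/e2.png",cv2.resize(a[v-40:v+35,u-40:u+40],(640,600),interpolation=cv2.INTER_CUBIC))
E
```

```text
pose [ 0.4903 -0.1763  0.0374] yaw 43.75 D [-0.0036 -0.0024 -0.0014] F [-0.46 -0.15 -0.15] w 0.604 t 11.55
-0.0043 -0.0007 0.0014 0.0000
[ 0.026 -0.013 -1.   ]
```

View pics/e2.png

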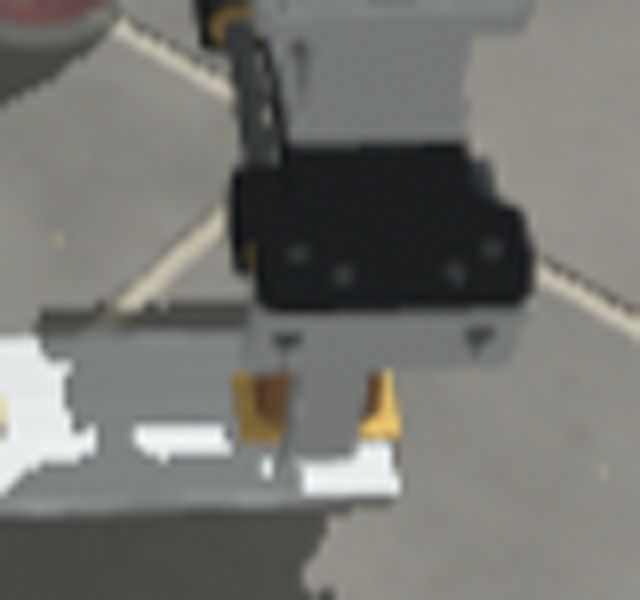

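Emit:
{"name": "send_rows", "arguments": {"series": "-0.003 0 0.001 0 -0.2; 0 0 0 0 -0.5; 0 0 0 0 -0.8; 0 0 0 0 -0.8; 0 0 0 0 -0.8; 0 0 0 0 -0.8; 0 0 0 0 -0.8; 0 0 0 0 -0.8; 0 0 0 0 -0.8; 0 0 0 0 -0.8", "force": 20}}

```text
time: 12.6
ee_pos: [0.4879, -0.1789, 0.0374]
tcp_rot: [[0.723, 0.691, 0.026], [0.691, -0.722, -0.014], [0.009, 0.028, -1.0]]
wrist_force: [-0.6, 1.1, 1.3]
grip_width: 0.175
```

```bash
python3 - <<'E'
from h import *
plan(.4867,-.1787,.036,43.75,1); print(np.round(r.get_obs()["tcp_rot"],3)[:,2])
E
```

```text
pose [ 0.4879 -0.1789  0.0374] yaw 43.73 D [-0.0012  0.0002 -0.0014] F [-0.61  1.12  1.3 ] w 0.175 t 12.6
-0.0007 -0.0010 0.0014 -0.0003
[ 0.026 -0.014 -1.   ]
```

```bash
python3 - <<'E'
from h import *
plan(.5385,-.092,.0374,84.4,18)
E
```

```text
pose [ 0.4879 -0.1789  0.0374] yaw 43.73 D [0.0506 0.0869 0.    ] F [-0.61  1.12  1.3 ] w 0.175 t 12.6
0.0054 -0.0015 -0.0000 -0.0394
0.0054 -0.0013 -0.0000 -0.0394
0.0055 -0.0011 -0.0000 -0.0394
0.0055 -0.0009 -0.0000 -0.0394
0.0055 -0.0007 -0.0000 -0.0394
0.0056 -0.0005 -0.0000 -0.0394
0.0056 -0.0002 -0.0000 -0.0394
0.0056 -0.0000 -0.0000 -0.0394
0.0056 0.0002 -0.0000 -0.0394
0.0056 0.0004 -0.0000 -0.0394
0.0056 0.0006 -0.0000 -0.0394
0.0055 0.0009 -0.0000 -0.0394
0.0055 0.0011 -0.0000 -0.0394
0.0054 0.0013 -0.0000 -0.0394
0.0054 0.0015 -0.0000 -0.0394
0.0053 0.0017 -0.0000 -0.0394
0.0052 0.0019 -0.0000 -0.0394
0.0052 0.0021 -0.0000 -0.0394
```

Emit:
{"name": "send_rows", "arguments": {"series": "0.005 -0.0015 0 -0.02 -0.8; 0.0055 -0.0013 0 -0.039 -0.8; 0.0055 -0.001 0 -0.039 -0.8; 0.0055 -0.001 0 -0.039 -0.8; 0.0055 -0.0007 0 -0.039 -0.8; 0.0055 -0.0005 0 -0.039 -0.8; 0.0055 0 0 -0.039 -0.8; 0.0055 0 0 -0.039 -0.8", "force": 40}}

```text
time: 13.4
ee_pos: [0.5132, -0.1407, 0.038]
tcp_rot: [[0.475, 0.88, 0.028], [0.88, -0.475, -0.016], [-0.001, 0.033, -0.999]]
wrist_force: [1.0, -2.8, 1.8]
grip_width: 0.17
```

```bash
python3 - <<'E'
from h import *
plan(.5385,-.092,.0374,84.4,10); print(np.round(r.get_obs()["tcp_rot"],3)[:,2])
c="scene"; a=r.grab_frame(c); cv2.imwrite("pics/e3.png",cv2.resize(a[200:330,200:420],(800,473),interpolation=cv2.INTER_CUBIC))
E
```

```text
pose [ 0.5132 -0.1407  0.038 ] yaw 61.65 D [ 0.0253  0.0487 -0.0006] F [ 1.   -2.81  1.82] w 0.17 t 13.4
0.0055 -0.0001 0.0001 -0.0397
0.0055 0.0001 0.0001 -0.0397
0.0055 0.0003 0.0001 -0.0397
0.0055 0.0006 0.0001 -0.0397
0.0054 0.0008 0.0001 -0.0397
0.0054 0.0010 0.0001 -0.0397
0.0054 0.0012 0.0001 -0.0397
0.0053 0.0014 0.0001 -0.0397
0.0052 0.0016 0.0001 -0.0397
0.0052 0.0018 0.0001 -0.0397
[ 0.028 -0.016 -0.999]
```

View pics/e3.png

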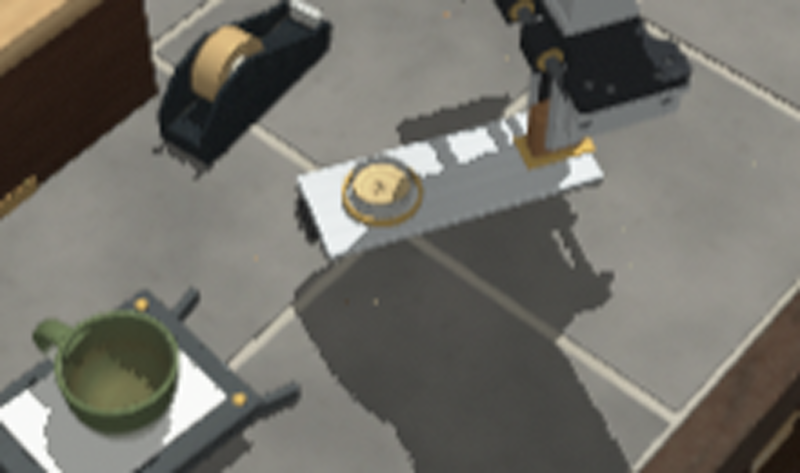

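Tray and candle move together and the candle is still in its ring, at (382,188) in the crop. I'll continue.

Emit:
{"name": "send_rows", "arguments": {"series": "0.0055 0 0 -0.03 -0.8; 0.0055 0.0001 0 -0.04 -0.8; 0.0055 0.0003 0 -0.04 -0.8; 0.0055 0.0006 0 -0.04 -0.8; 0.0055 0.0008 0 -0.04 -0.8; 0.0054 0.001 0 -0.04 -0.8; 0.0054 0.0012 0 -0.04 -0.8; 0.0053 0.0014 0 -0.04 -0.8; 0.0052 0.0016 0 -0.04 -0.8; 0.004 0.0018 0 -0.03 -0.8; 0 0 0 0 -0.8"}}

```text
time: 14.55
ee_pos: [0.5411, -0.087, 0.0381]
tcp_rot: [[0.076, 0.997, 0.03], [0.997, -0.075, -0.015], [-0.013, 0.031, -0.999]]
wrist_force: [0.9, -0.5, 1.2]
grip_width: 0.167
```

```bash
cat > m.py <<'E'
from h import *
def tray(c,name,ang0=84,zz=.006):
    a=r.grab_frame(c); cv2.imwrite(f"pics/{name}_{c}.png",a); return a
E
python3 - <<'E'
from h import *
plan(.5385,-.092,.0374,84.4,3); print(np.round(r.get_obs()["tcp_rot"],3)[:,2])
for c in("scene","top"):
    a=r.grab_frame(c); cv2.imwrite(f"pics/g1_{c}.png",a)
    b=a[190:340,200:400] if c=="scene" else a[225:315,180:400]
    cv2.imwrite(f"pics/g1c_{c}.png",cv2.resize(b,(800,600) if c=="scene" else (800,327),interpolation=cv2.INTER_CUBIC))
E
```

```text
pose [ 0.5411 -0.087   0.0381] yaw 85.66 D [-0.0026 -0.005  -0.0007] F [ 0.92 -0.46  1.23] w 0.167 t 14.55
-0.0017 -0.0007 0.0002 0.0073
-0.0017 -0.0007 0.0002 0.0073
-0.0017 -0.0007 0.0002 0.0073
[ 0.03  -0.015 -0.999]
```

View pics/g1c_scene.png

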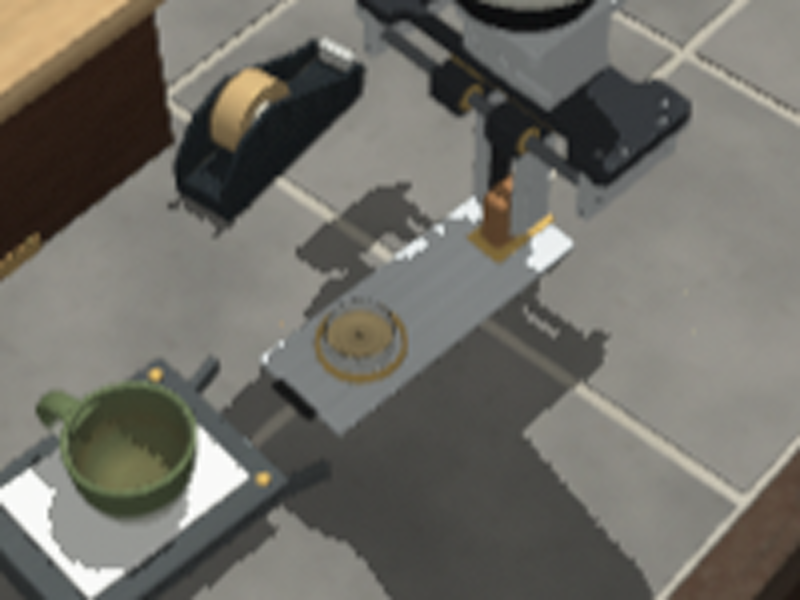

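View pics/g1c_top.png

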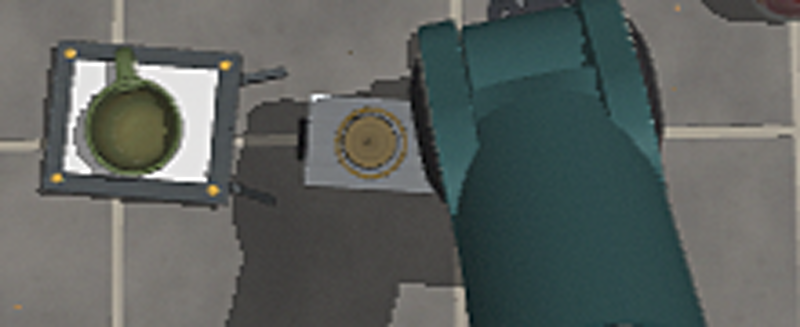

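```bash
python3 - <<'E'
from h import *
u=np.array([np.cos(np.radians(84.4)),np.sin(np.radians(84.4))]);n=np.array([-u[1],u[0]])
M={"top":np.array([.5644,.1794])-.0875*u,"scene":np.array([.563,.1828])-.0875*u}
S=lambda x,y:(200+(x+.5)/4-.5,190+(y+.5)/4-.5)
T=lambda x,y:(180+(x+.5)/3.636-.5,225+(y+.5)/3.636-.5)
def rep(c,nm,px,z):
    w=onz(c,px,z)[:2]; d=w-M[c]; print(c,nm,w.round(4),"in warmer x,y mm",(1000*d@u).round(1),(1000*d@n).round(1)); return w
a=rep("scene","noseL",S(263,362),.006);b=rep("scene","noseR",S(340,436),.004);c=rep("scene","rearR",S(574,243),.006);d=rep("scene","rearL",S(470,198),.006)
for p,q in((b,c),(a,d)): v=p-q; print("yaw",np.degrees(np.arctan2(v[1],v[0])))
rep("scene","ringc",S(361,341),.012)
rep("scene","bump",S(295,398),.004)
rep("top","ringc",T(371,143),.012); rep("top","bump",T(302,139),.006); rep("top","nR",T(305,186),.006);rep("top","nL",T(309,96),.006)
for cc in("scene","top"):
    im=cv2.imread(f"pics/g1_{cc}.png").astype(int); U,V=map(int,proj(cc,[.5504,.028,.012])); x0,y0=U-16,V-16;s=im[y0:y0+32,x0:x0+32]
    mm=((s[...,2]-s[...,0])>40).astype(np.uint8); pts=cv2.findNonZero(mm); h=cv2.convexHull(pts); e=cv2.fitEllipse(h); rep(cc,"ringfit",(e[0][0]+x0,e[0][1]+y0),.012); print(e)
E
```

```text
scene noseL [0.5829 0.0686] in warmer x,y mm -24.2 -31.0
scene noseR [0.5208 0.075 ] in warmer x,y mm -23.9 31.5
scene rearR [ 0.5082 -0.1045] in warmer x,y mm -203.7 26.5
scene rearL [ 0.5739 -0.0913] in warmer x,y mm -184.2 -37.6
yaw 85.99424611931109
yaw 86.77146660913465
scene ringc [0.5496 0.0272] in warmer x,y mm -68.7 -1.9
scene bump [0.555  0.0732] in warmer x,y mm -22.3 -2.7
top ringc [0.5495 0.0247] in warmer x,y mm -67.9 -0.2
top bump [0.5537 0.0731] in warmer x,y mm -19.3 0.2
top nR [0.5209 0.0712] in warmer x,y mm -24.4 32.7
top nL [0.5838 0.068 ] in warmer x,y mm -21.5 -30.2
scene ringfit [0.5477 0.0295] in warmer x,y mm -66.6 0.3
((16.807891845703125, 18.016380310058594), (17.362722396850586, 23.069318771362305), 86.77734375)
top ringfit [0.5496 0.0251] in warmer x,y mm -67.5 -0.3
((17.533103942871094, 16.926773071289062), (19.052270889282227, 19.335323333740234), 71.15367126464844)
```

Emit:
{"name": "send_rows", "arguments": {"series": "0.003 -0.001 0 0.008 -0.8; 0.003 -0.001 0 0.008 -0.8; 0.003 -0.001 0 0.006 -0.8; 0 0 0 0 -0.8; 0 0 0 0 -0.8"}}

```text
time: 15.15
ee_pos: [0.5378, -0.0786, 0.038]
tcp_rot: [[0.104, 0.994, 0.029], [0.994, -0.104, -0.017], [-0.014, 0.03, -0.999]]
wrist_force: [0.7, -3.0, 2.4]
grip_width: 0.165
```

```bash
cat > meas.py <<'E'
from h import *
import sys
tag=sys.argv[1]
a0=np.radians(84.45); u=np.array([np.cos(a0),np.sin(a0)]);n=np.array([-u[1],u[0]])
M={"top":np.array([.5644,.1794])-.0875*u,"scene":np.array([.563,.1828])-.0875*u}
o=r.get_obs();R=np.array(o["tcp_rot"]);p=np.array(o["ee_pos"])
Mt=np.array([.5567,.0936]); d=p[:2]-Mt; yaw=np.degrees(np.arctan2(R[1,0],R[0,0]))
fw=np.array(o["wrist_force"]); 
print("t",o["time"],"tool in warmer: x %.1f y %.1f z %.1f yaw_err %.2f  nose~x %.1f"%(1e3*d@u,1e3*d@n,1e3*p[2],yaw-84.45,1e3*d@u+166.5),"F along %.2f lat %.2f up %.2f"%(fw[:2]@u,fw[:2]@n,fw[2]),"w %.3f"%o["grip_width"],"zax",R[:,2].round(3))
c0=p[:2]+.115*R[:2,0]
if len(sys.argv)>2:
  for cc in("scene","top"):
    im=r.grab_frame(cc); cv2.imwrite(f"pics/{tag}_{cc}.png",im); im=im.astype(int)
    U,V=map(int,proj(cc,[*c0,.012])); x0,y0=U-16,V-16;s=im[y0:y0+32,x0:x0+32]
    mm=((s[...,2]-s[...,0])>40).astype(np.uint8); pts=cv2.findNonZero(mm)
    if pts is not None and len(pts)>20:
        e=cv2.fitEllipse(cv2.convexHull(pts)); w=onz(cc,(e[0][0]+x0,e[0][1]+y0),.012)[:2]-M[cc]; print(cc,"ring in warmer",(1e3*w@u).round(1),(1e3*w@n).round(1),np.round(e[1],1))
    b=im[200:350,180:380] if cc=="scene" else im[225:315,180:400]
    cv2.imwrite(f"pics/{tag}c_{cc}.png",cv2.resize(b.astype(np.uint8),(800,600) if cc=="scene" else (800,327),interpolation=cv2.INTER_CUBIC))
E
python3 meas.py g2 1
```

```text
t 15.15 tool in warmer: x -173.2 y 2.2 z 38.0 yaw_err -0.43  nose~x -6.7 F along -2.94 lat -0.95 up 2.38 w 0.165 zax [ 0.029 -0.017 -0.999]
scene ring in warmer -58.3 2.0 [16.8 23.5]
top ring in warmer -59.6 1.0 [18.9 19.2]
```

View pics/g2c_scene.png

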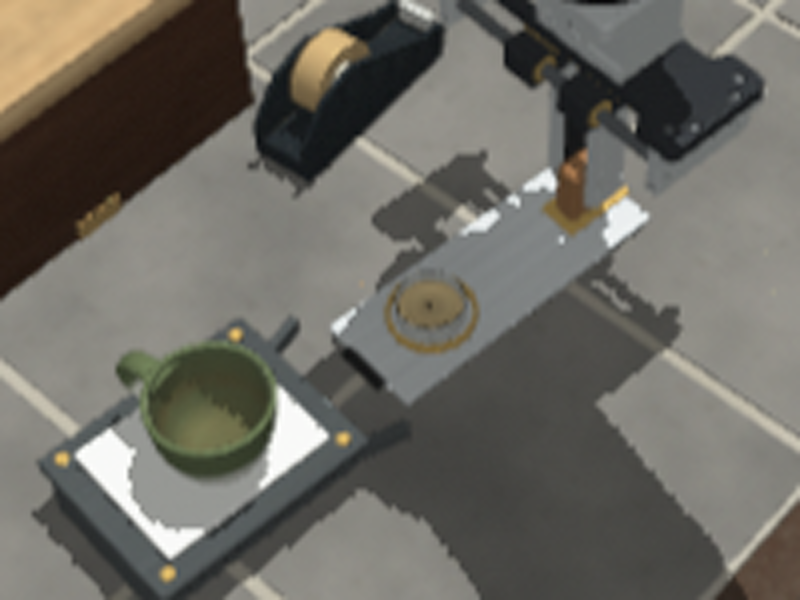

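View pics/g2c_top.png

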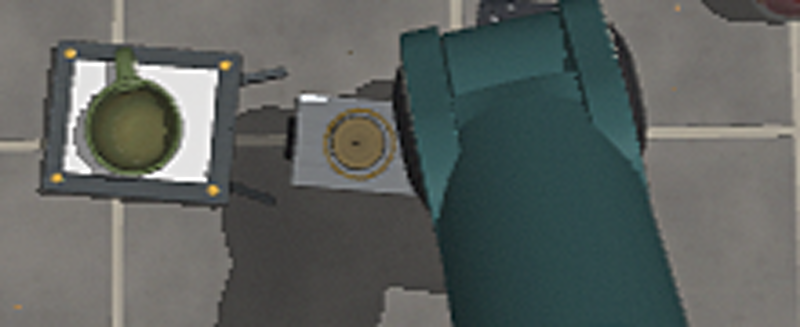

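Emit:
{"name": "send_rows", "arguments": {"series": "0.001 0.001 0 -0.004 -0.8; 0.002 0.0012 0 -0.0035 -0.8; 0.002 0 0 0 -0.8; 0 0 0 0 -0.8"}}

```text
time: 15.65
ee_pos: [0.5401, -0.0744, 0.0379]
tcp_rot: [[0.096, 0.995, 0.027], [0.995, -0.096, -0.017], [-0.015, 0.028, -0.999]]
wrist_force: [-1.4, -0.5, 4.3]
grip_width: 0.167
```

```bash
python3 meas.py g3 1
```

```text
t 15.65 tool in warmer: x -168.8 y 0.3 z 37.9 yaw_err 0.04  nose~x -2.3 F along -0.67 lat 1.37 up 4.27 w 0.167 zax [ 0.027 -0.017 -0.999]
scene ring in warmer -54.0 1.3 [17.  23.2]
top ring in warmer -54.9 0.8 [19.  19.3]
```

View pics/g3c_top.png

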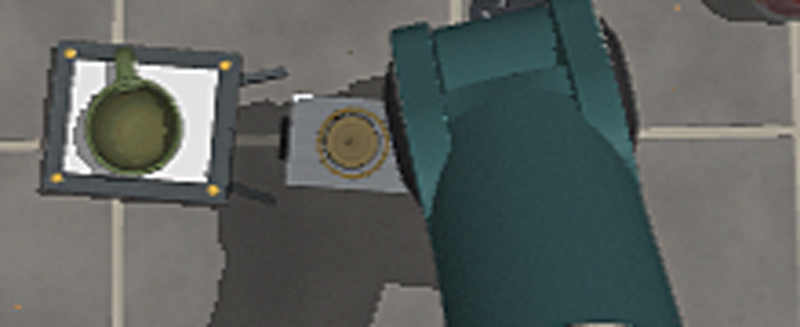

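Emit:
{"name": "send_rows", "arguments": {"series": "0.003 0.0008 -0.0004 0 -0.8; 0.004 0 -0.0001 0 -0.8; 0.004 0 -0.0001 0 -0.8; 0.004 0 -0.0001 0 -0.8"}}

```text
time: 16.15
ee_pos: [0.5422, -0.0588, 0.038]
tcp_rot: [[0.097, 0.995, 0.026], [0.995, -0.096, -0.017], [-0.015, 0.028, -1.0]]
wrist_force: [-0.4, -3.1, 1.0]
grip_width: 0.168
```

```bash
python3 meas.py g4
```

```text
t 16.15 tool in warmer: x -153.1 y -0.3 z 38.0 yaw_err -0.00  nose~x 13.4 F along -3.17 lat 0.05 up 0.98 w 0.168 zax [ 0.026 -0.017 -1.   ]
```

Emit:
{"name": "send_rows", "arguments": {"series": "0.003 0 -0.0002 0 -0.8; 0.003 0 -0.0001 0 -0.8; 0.003 0 -0.0001 0 -0.8"}}

```text
time: 16.45
ee_pos: [0.543, -0.0484, 0.0381]
tcp_rot: [[0.096, 0.995, 0.026], [0.995, -0.096, -0.017], [-0.014, 0.028, -1.0]]
wrist_force: [0.7, -2.3, 0.5]
grip_width: 0.166
```

```bash
python3 meas.py g5 1
```

```text
t 16.45 tool in warmer: x -142.6 y -0.1 z 38.1 yaw_err 0.04  nose~x 23.9 F along -2.17 lat -0.96 up 0.54 w 0.166 zax [ 0.026 -0.017 -1.   ]
scene ring in warmer -28.7 0.5 [18.  23.3]
top ring in warmer -27.9 0.0 [18.4 19.4]
```

View pics/g5c_top.png

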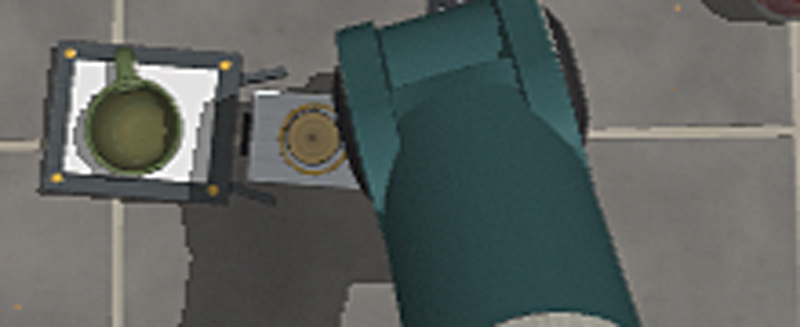

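View pics/g5c_scene.png

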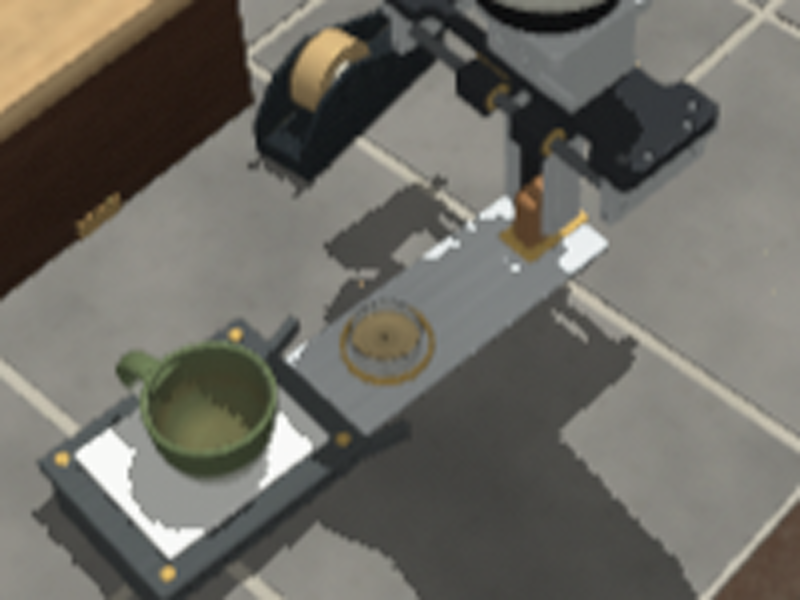

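Emit:
{"name": "send_rows", "arguments": {"series": "0.003 0 -0.0001 0 -0.8; 0.003 0 -0.0001 0 -0.8; 0.003 0 -0.0001 0 -0.8; 0.003 0 -0.0001 0 -0.8"}}

```text
time: 16.95
ee_pos: [0.5441, -0.0356, 0.0382]
tcp_rot: [[0.096, 0.995, 0.026], [0.995, -0.096, -0.017], [-0.014, 0.027, -1.0]]
wrist_force: [-0.3, -2.4, -0.4]
grip_width: 0.168
```

```bash
python3 meas.py g6
```

```text
t 16.95 tool in warmer: x -129.9 y 0.1 z 38.2 yaw_err 0.04  nose~x 36.6 F along -2.44 lat 0.11 up -0.39 w 0.168 zax [ 0.026 -0.017 -1.   ]
```

Emit:
{"name": "send_rows", "arguments": {"series": "0.003 0 -0.0001 0 -0.8; 0.003 0 -0.0001 0 -0.8; 0.003 0 -0.0001 0 -0.8; 0.003 0 -0.0001 0 -0.8"}}

```text
time: 17.35
ee_pos: [0.5452, -0.0225, 0.0384]
tcp_rot: [[0.096, 0.995, 0.026], [0.995, -0.096, -0.017], [-0.014, 0.027, -1.0]]
wrist_force: [0.3, -1.6, -1.5]
grip_width: 0.168
```

```bash
python3 meas.py g7 1
```

```text
t 17.35 tool in warmer: x -116.7 y 0.2 z 38.4 yaw_err 0.05  nose~x 49.8 F along -1.61 lat -0.44 up -1.54 w 0.168 zax [ 0.026 -0.017 -1.   ]
scene ring in warmer -2.3 1.0 [18.6 24.3]
top ring in warmer 9.3 7.6 [19.6 37.1]
```

View pics/g7c_scene.png

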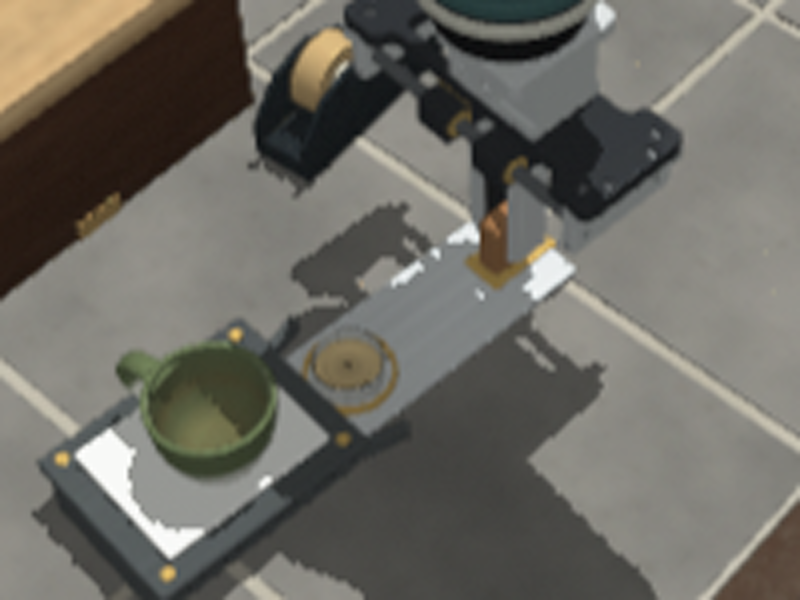

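Emit:
{"name": "send_rows", "arguments": {"series": "0.003 0 0.0002 0 -0.8; 0.003 0 0 0 -0.8; 0.003 0 0 0 -0.8; 0.003 0 0 0 -0.8; 0.003 0 0 0 -0.8"}}

```text
time: 17.95
ee_pos: [0.5469, -0.0068, 0.0381]
tcp_rot: [[0.096, 0.995, 0.026], [0.995, -0.096, -0.017], [-0.014, 0.027, -1.0]]
wrist_force: [0.7, -2.7, 1.4]
grip_width: 0.167
```

```bash
python3 meas.py g8
```

```text
t 17.95 tool in warmer: x -100.8 y 0.0 z 38.1 yaw_err 0.02  nose~x 65.7 F along -2.63 lat -0.93 up 1.36 w 0.167 zax [ 0.026 -0.017 -1.   ]
```

Emit:
{"name": "send_rows", "arguments": {"series": "0.003 0 0 0 -0.8; 0.003 0 0 0 -0.8; 0.003 0 0 0 -0.8; 0.002 0 0 0 -0.8; 0.0015 0 0 0 -0.8"}}

```text
time: 18.45
ee_pos: [0.5484, 0.007, 0.038]
tcp_rot: [[0.096, 0.995, 0.026], [0.995, -0.096, -0.017], [-0.014, 0.028, -1.0]]
wrist_force: [0.2, -3.5, 1.2]
grip_width: 0.17
```

```bash
python3 meas.py g9
```

```text
t 18.45 tool in warmer: x -87.0 y -0.1 z 38.0 yaw_err 0.04  nose~x 79.5 F along -3.47 lat -0.50 up 1.18 w 0.170 zax [ 0.026 -0.017 -1.   ]
```

Emit:
{"name": "send_rows", "arguments": {"series": "0.001 0 0 0 -0.8; 0.001 0 0 0 -0.8; 0.001 0 0 0 -0.8; 0.001 0 0 0 -0.8; 0.001 0 0 0 -0.8; 0.001 0 0 0 -0.8; 0.001 0 0 0 -0.8; 0.001 0 0 0 -0.8"}}

```text
time: 19.25
ee_pos: [0.5492, 0.0152, 0.0379]
tcp_rot: [[0.097, 0.995, 0.026], [0.995, -0.096, -0.017], [-0.015, 0.028, -1.0]]
wrist_force: [0.1, -2.4, 1.6]
grip_width: 0.169
```

```bash
python3 meas.py g9
```

```text
t 19.25 tool in warmer: x -78.8 y -0.2 z 37.9 yaw_err 0.00  nose~x 87.7 F along -2.37 lat -0.30 up 1.60 w 0.169 zax [ 0.026 -0.017 -1.   ]
```

Emit:
{"name": "send_rows", "arguments": {"series": "0.001 0 0 0 -0.8; 0.001 0 0 0 -0.8"}}

```text
time: 19.45
ee_pos: [0.5495, 0.0173, 0.0379]
tcp_rot: [[0.097, 0.995, 0.026], [0.995, -0.096, -0.017], [-0.015, 0.028, -1.0]]
wrist_force: [-0.0, -2.5, 1.0]
grip_width: 0.167
```

Emit:
{"name": "send_rows", "arguments": {"series": "0.001 0 0 0 -0.8; 0.001 0 0 0 -0.8"}}

```text
time: 19.65
ee_pos: [0.5497, 0.0195, 0.0379]
tcp_rot: [[0.097, 0.995, 0.026], [0.995, -0.096, -0.017], [-0.015, 0.028, -1.0]]
wrist_force: [-1.5, -3.0, 2.4]
grip_width: 0.169
```

```bash
python3 meas.py g9
```

```text
t 19.65 tool in warmer: x -74.5 y -0.2 z 37.9 yaw_err 0.01  nose~x 92.0 F along -3.09 lat 1.20 up 2.35 w 0.169 zax [ 0.026 -0.017 -1.   ]
```

Emit:
{"name": "send_rows", "arguments": {"series": "0.001 0 -0.0001 0 -0.8; 0.001 0 0 0 -0.8"}}

```text
time: 19.85
ee_pos: [0.5499, 0.0217, 0.038]
tcp_rot: [[0.097, 0.995, 0.026], [0.995, -0.096, -0.017], [-0.015, 0.028, -1.0]]
wrist_force: [0.4, -2.7, 1.1]
grip_width: 0.168
```

Emit:
{"name": "send_rows", "arguments": {"series": "0.001 0 -0.0001 0 -0.8; 0.001 0 0 0 -0.8"}}

```text
time: 20.05
ee_pos: [0.55, 0.0235, 0.038]
tcp_rot: [[0.097, 0.995, 0.026], [0.995, -0.096, -0.018], [-0.015, 0.028, -1.0]]
wrist_force: [-0.6, -6.4, 2.5]
grip_width: 0.169
```

Emit:
{"name": "send_rows", "arguments": {"series": "0.001 0 -0.0001 0 -0.8"}}

```text
time: 20.15
ee_pos: [0.55, 0.024, 0.038]
tcp_rot: [[0.097, 0.995, 0.026], [0.995, -0.097, -0.019], [-0.016, 0.027, -1.0]]
wrist_force: [-0.4, -7.6, 2.1]
grip_width: 0.165
```

Emit:
{"name": "send_rows", "arguments": {"series": "0 0 0 0 -0.8"}}

```text
time: 20.25
ee_pos: [0.5499, 0.0239, 0.038]
tcp_rot: [[0.098, 0.995, 0.025], [0.995, -0.097, -0.019], [-0.016, 0.027, -1.0]]
wrist_force: [-0.3, -2.2, 1.2]
grip_width: 0.168
```

Emit:
{"name": "send_rows", "arguments": {"series": "0.001 0 0 0 -0.8; 0.001 0 0 0 -0.8"}}

```text
time: 20.45
ee_pos: [0.55, 0.0244, 0.0379]
tcp_rot: [[0.099, 0.995, 0.025], [0.995, -0.098, -0.02], [-0.018, 0.027, -0.999]]
wrist_force: [-1.4, -9.4, 2.6]
grip_width: 0.171
```

Emit:
{"name": "send_rows", "arguments": {"series": "0.001 0 0 0 -0.8"}}

```text
time: 20.55
ee_pos: [0.55, 0.0244, 0.0379]
tcp_rot: [[0.1, 0.995, 0.024], [0.995, -0.099, -0.022], [-0.019, 0.026, -0.999]]
wrist_force: [-1.9, -8.4, 2.5]
grip_width: 0.167
```

Emit:
{"name": "send_rows", "arguments": {"series": "0.0014 0 0 0 -0.8; 0.0014 0 0 0 -0.8"}}

```text
time: 20.75
ee_pos: [0.55, 0.0249, 0.0378]
tcp_rot: [[0.101, 0.995, 0.023], [0.995, -0.101, -0.024], [-0.022, 0.026, -0.999]]
wrist_force: [-1.0, -10.5, 4.3]
grip_width: 0.164
```

```bash
python3 meas.py h1
```

```text
t 20.75 tool in warmer: x -69.0 y -0.0 z 37.8 yaw_err -0.27  nose~x 97.5 F along -10.53 lat -0.05 up 4.26 w 0.164 zax [ 0.023 -0.024 -0.999]
```

Emit:
{"name": "send_rows", "arguments": {"series": "0.0016 0 -0.0002 -0.003 -0.8; 0.0016 0 -0.0001 -0.001 -0.8; 0.0016 0 -0.0001 -0.001 -0.8"}}

```text
time: 21.05
ee_pos: [0.55, 0.0257, 0.038]
tcp_rot: [[0.1, 0.995, 0.022], [0.995, -0.099, -0.029], [-0.027, 0.024, -0.999]]
wrist_force: [-1.5, -10.8, 1.7]
grip_width: 0.168
```

```bash
python3 meas.py h1
```

```text
t 21.05 tool in warmer: x -68.2 y 0.1 z 38.0 yaw_err -0.17  nose~x 98.3 F along -10.89 lat 0.44 up 1.69 w 0.168 zax [ 0.022 -0.029 -0.999]
```

Emit:
{"name": "send_rows", "arguments": {"series": "0.0016 0 -0.0001 -0.002 -0.8; 0.0016 0 -0.0001 -0.001 -0.8; 0.0016 0 -0.0001 -0.001 -0.8"}}

```text
time: 21.35
ee_pos: [0.55, 0.0262, 0.038]
tcp_rot: [[0.099, 0.995, 0.02], [0.995, -0.099, -0.034], [-0.032, 0.023, -0.999]]
wrist_force: [-2.1, -10.9, 2.7]
grip_width: 0.164
```

```bash
python3 meas.py h1
```

```text
t 21.35 tool in warmer: x -67.8 y 0.1 z 38.0 yaw_err -0.15  nose~x 98.7 F along -11.00 lat 1.05 up 2.66 w 0.164 zax [ 0.02  -0.034 -0.999]
```

Emit:
{"name": "send_rows", "arguments": {"series": "0.0019 0 -0.0001 -0.001 -0.8; 0.0019 0 -0.0001 -0.001 -0.8; 0.0019 0 -0.0001 -0.001 -0.8"}}

```text
time: 21.65
ee_pos: [0.5499, 0.0268, 0.0378]
tcp_rot: [[0.101, 0.995, 0.017], [0.994, -0.1, -0.04], [-0.038, 0.021, -0.999]]
wrist_force: [-1.2, -13.2, 2.7]
grip_width: 0.171
```

Emit:
{"name": "send_rows", "arguments": {"series": "0.0017 0 -0.0001 -0.001 -0.8; 0.0017 0 -0.0001 -0.001 -0.8"}}

```text
time: 21.85
ee_pos: [0.5499, 0.0268, 0.0377]
tcp_rot: [[0.101, 0.995, 0.016], [0.994, -0.101, -0.044], [-0.042, 0.02, -0.999]]
wrist_force: [-1.5, -12.0, 3.4]
grip_width: 0.167
```

```bash
python3 meas.py h2 1
```

```text
t 21.85 tool in warmer: x -67.1 y 0.3 z 37.7 yaw_err -0.27  nose~x 99.4 F along -12.10 lat 0.29 up 3.37 w 0.167 zax [ 0.016 -0.044 -0.999]
```

View pics/h2c_scene.png

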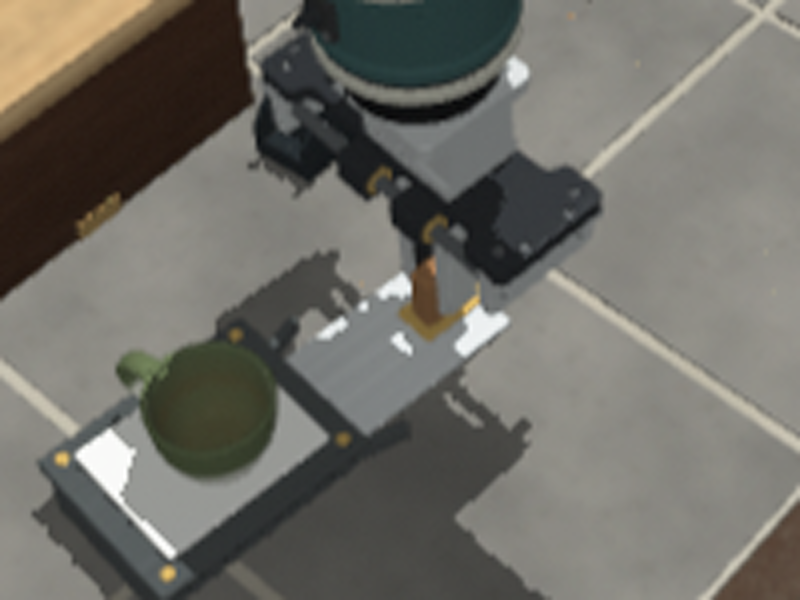

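Emit:
{"name": "send_rows", "arguments": {"series": "0.0008 0 -0.0001 0 -0.8; 0 0 0 0 -0.8; 0 0 0 0 -0.5; 0 0 0 0 -0.3; 0 0 0 0 -0.1; 0 0 0 0 0; 0 0 0 0 0; 0 0 0 0 0; 0 0 0 0 0"}}

```text
time: 22.85
ee_pos: [0.5498, 0.028, 0.0377]
tcp_rot: [[0.101, 0.995, 0.015], [0.994, -0.1, -0.044], [-0.042, 0.02, -0.999]]
wrist_force: [-0.6, -0.1, 0.4]
grip_width: 0.5
```

```bash
python3 meas.py h3 1
```

```text
t 22.85 tool in warmer: x -66.0 y 0.5 z 37.7 yaw_err -0.25  nose~x 100.5 F along -0.11 lat 0.61 up 0.42 w 0.500 zax [ 0.015 -0.044 -0.999]
```

View pics/h3c_scene.png

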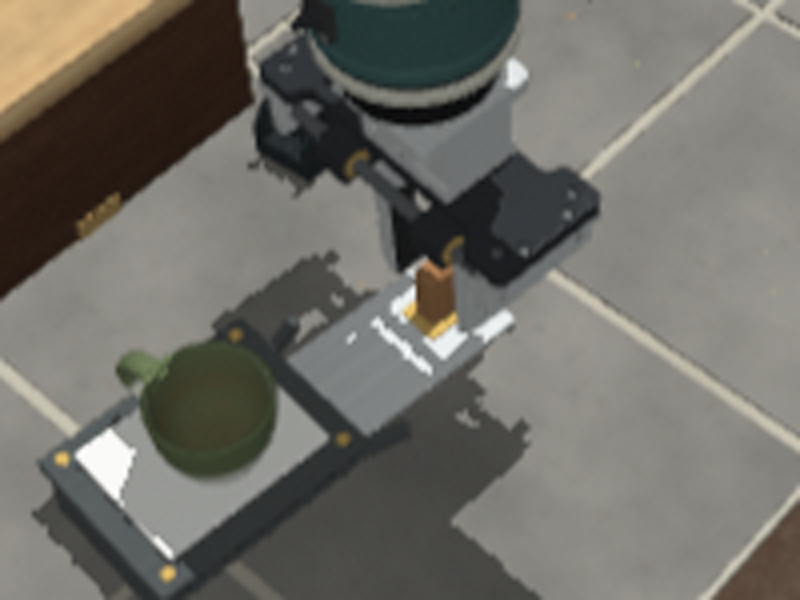

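Emit:
{"name": "send_rows", "arguments": {"series": "-0.0005 0 -0.01 0 0.2; -0.001 0 -0.015 0 0.2; -0.002 0 -0.025 0 0.2; -0.003 0 -0.03 0 0.2; -0.005 0 -0.03 0 0.2; -0.04 0 -0.02 0 0.2; -0.04 0 0 0 0.2; -0.04 0 0 0 0.2; 0 0 0 0 0.2; 0 0 0 0 0.2"}}

```text
time: 23.95
ee_pos: [0.5346, -0.1001, 0.1906]
tcp_rot: [[0.098, 0.995, 0.024], [0.994, -0.097, -0.045], [-0.042, 0.028, -0.999]]
wrist_force: [0.3, 0.7, 0.5]
grip_width: 0.597
```

```bash
python3 - <<'E'
from h import *
print(r.get_obs()["time"])
for c in("scene","top"):
    a=r.grab_frame(c); cv2.imwrite(f"pics/k1_{c}.png",a)
    b=a[225:345,180:340] if c=="scene" else a[225:315,180:340]
    cv2.imwrite(f"pics/k1c_{c}.png",cv2.resize(b,(800,600) if c=="scene" else (800,450),interpolation=cv2.INTER_CUBIC))
    for n in("handle","cup","jam_jar","tape"):
        for d in r.place_of(n,c)[:2]: print(c,n,round(d["score"],2),np.round(d["position"],1),onz(c,d["position"],{"handle":.026,"cup":.0395}.get(n,0)).round(4)[:2])
E
```

```text
23.95
scene handle 0.63 [292.5 269.8] [0.5472 0.0209]
scene cup 0.93 [230.5 308.1] [0.5691 0.1771]
scene cup 0.71 [268.3 225. ] [ 0.6662 -0.029 ]
scene jam_jar 0.95 [338.1 183.4] [ 0.6579 -0.2726]
top handle 0.66 [284.7 264.2] [0.5473 0.0164]
top handle 0.19 [213.9 260. ] [0.5611 0.1932]
top cup 0.7 [222.2 254.3] [0.5734 0.1702]
top jam_jar 0.91 [395.  220.3] [ 0.6578 -0.2664]
top tape 0.73 [307.8 211.2] [ 0.6857 -0.0432]
```

View pics/k1c_scene.png

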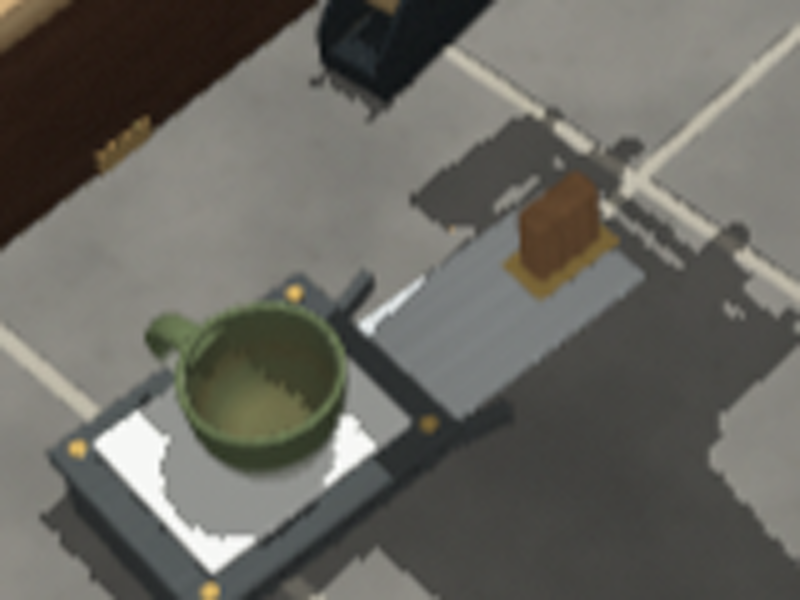

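View pics/k1c_top.png

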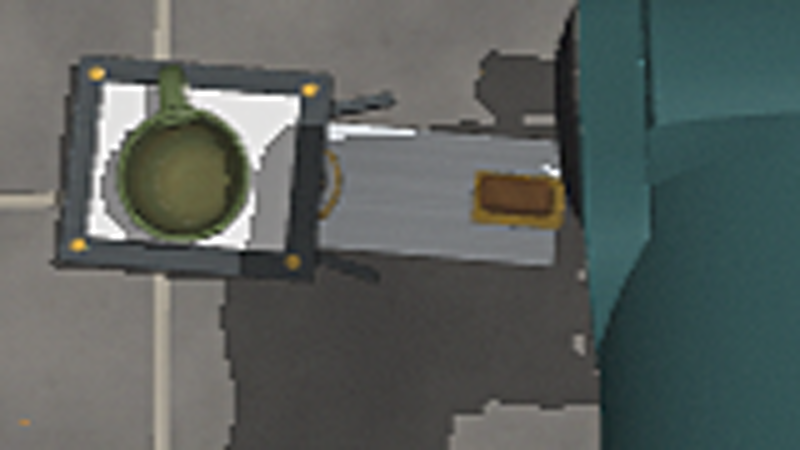

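```bash
python3 - <<'E'
from h import *
a0=np.radians(84.45); u=np.array([np.cos(a0),np.sin(a0)]);n=np.array([-u[1],u[0]])
M={"top":np.array([.5644,.1794])-.0875*u,"scene":np.array([.563,.1828])-.0875*u}
def rep(c,nm,px,z):
    d=onz(c,px,z)[:2]-M[c]; print(c,nm,(1e3*d@u).round(1),(1e3*d@n).round(1))
S=lambda x,y,s=5,a=180,b=225:(a+(x+.5)/s-.5,b+(y+.5)/s-.5)
rep("scene","rearR now",S(645,275),.006); rep("top","rearR",S(554,264),.006); rep("top","rearL?",S(556,138),.006)
rep("scene","rearR released h3",S(514,320,4,180,200),.006); rep("scene","rearR pressed h2",S(510,320,4,180,200),.006)
rep("scene","handle top",S(562,213),.046); rep("top","handle top",S(515,194),.046); rep("top","ring rear",S(342,184),.012)
for t,c in(("h2","scene"),("h3","scene"),("k1","scene"),("h2","top"),("h3","top"),("k1","top")):
    im=cv2.imread(f"pics/{t}_{c}.png")
    p=proj(c,[.5407,.0175-.02,.006]) 
    x,y=map(int,p); b=im[y-14:y+16,x-20:x+20]; cv2.imwrite(f"pics/z_{t}_{c}.png",cv2.resize(b,(400,300),interpolation=cv2.INTER_NEAREST))
cv2.imwrite("pics/zz.png",np.hstack([cv2.imread(f"pics/z_{t}_scene.png")[:, :266] if 0 else cv2.resize(cv2.imread(f"pics/z_{t}_scene.png"),(266,200)) for t in("h2","h3","k1")]))
E
```

```text
scene rearR now -92.2 31.7
top rearR -92.4 31.6
top rearL? -88.0 -32.4
scene rearR released h3 -91.5 31.1
scene rearR pressed h2 -89.9 29.6
scene handle top -69.3 5.8
top handle top -72.4 1.6
top ring rear 17.3 0.1
```

View pics/zz.png

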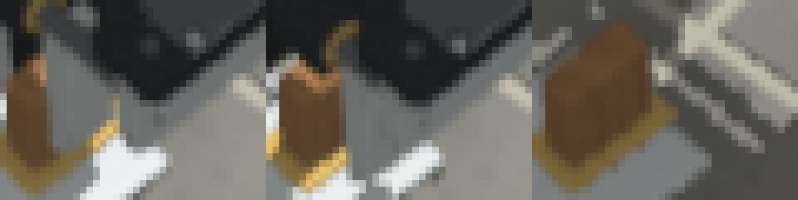

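```bash
python3 - <<'E'
from h import *
print(r.get_obs()["time"]); print(r.finish_job())
E
```

```text
24.45
the job is handed in; nothing more can be done
None
```

I placed the tea light, slid the tray in, pressed the buffer and let go. I handed the job in at 24.5 s, and no verdict was reported.

- **Candle:** I used the smaller of the two tea lights. Both cameras showed it upright in the ring, with its centre within about 1 mm of the ring's in the top view, before the tray moved. It was still in place when last seen going under the roof. After that the roof hid it, so its final position is inferred.
- **Buffer press:** The tray went in straight, and along-track forces stayed around 3 N until the buffer was felt, at about 95 mm inside the mouth. I pressed slowly, with 10–13 N at the hand for about a second. Taking off roughly 3 N of sliding friction leaves about 8–10 N at the nose.
- **Release:** The tray came back about 2 mm. The last pictures put the nose at about 94–96 mm inside the mouth, centred, with yaw within about 1° of the tunnel axis by its side edge. Continued contact with the buffer is inferred from the press and spring-back, as I did not measure it after letting go.
- **Cup, jar and tape:** The pictures and detections showed no visible shift. The detector's position for the cup differed by about 11 mm from the first reading in the top view and 9 mm in the scene view. In the final pictures the cup sits at the same place on the tile, so I put that down to detector noise.
- **Other disagreements:**
    - The handle detector put the nose at 90–91 mm, below the other estimates.
    - A hand-picked rear-left tray corner suggested about 4° of skew, but that corner was in shadow and the side edge did not agree.
    - The tool tilted by up to about 3° during the moves, and the forces showed no harm from it.

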